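# Empty the spark drawer of the grinding box

### The job

Empty the spark drawer of the downdraft grinding box: swing the red cam lever fully over to free the drawer, push the orange release key through the yellow slot to press the hidden latch until the drawer springs out, then pull the drawer fully open and move every steel offcut in it into the blue scrap bin. Then push the drawer fully in, without slamming it, until it latches, swing the cam lever back to lock it, and see that the key lies back on its black mat; leave everything else on the bench where it is.

Things in the scene. Friction and masses are not known exactly. Their poses are not given: they have to be found in the camera images.
- machine: Downdraft grinding box on the bench, grey sheet steel, 497 mm wide, 320 deep, top at 115 mm, grille on top, 165 mm splash rim at the back. Origin: bench height, middle of the drawer opening, in the front face; x points into the box, y left (facing its front), z up; turned up to 0.1 rad. Red-fronted drawer in the middle of the front, yellow slot surround at its left end, cam lever at its right end
- drawer (a joint): Spark drawer's way out, m, along the box's -x: 0 fully in, about 0.002 latched, stop 0.155. Red front plate 336 mm wide, 12 thick, from 10 to 100 mm above the bench. Unlatched, it springs out to 0.04; pull it on from there (a few N, stays). Inside 290 wide, 144 deep, floor 36 mm above the bench, side lips at 48, back wall 68. To close push fully in (to 10 N) until the latch snaps behind its pin
- drawer_handle (a point): Middle of the drawer's steel bar handle: round bar 12 mm thick and 120 mm long, parallel to the drawer front, 75 mm above the bench, its axis 45 mm in front of the front plate (39 mm free gap behind it), carried at both ends. Moves with the drawer; axes as the box's
- cam (a joint): Angle of the red-knobbed cam lever, rad, about a vertical pin. 0 = locked: lever points straight out from the front (box's -x), its steel lobe bars the drawer front. Free from about 1.2; 1.57 = fully free: lever points right (box's -y). Turns counter-clockwise seen from above to free. Stops at 0 and 1.6; stays where left; about 1.5 N at the knob. Starts between 0 and 0.2
- cam_pivot (a point): Centre of the cam lever's pin, 120 mm above the bench, at (-0.030, -0.201) in the box's frame; fixed on the box
- cam_knob (a point): Centre of the lever's red upright knob: 24 mm thick, standing from 97 to 145 mm above the bench (the lever bar itself is 14 mm thick at 101 mm height), 90 mm from the pin. Moves with the lever
- slot (a point): Middle of the mouth of the upright slot in the yellow surround on the box front, at y = 0.217 in its frame: 16 mm wide, 26 mm high, 60 mm above the bench; the surround (88 mm wide, top at 104 mm, a black mark on top above the slot, which is in its middle) stands 18 mm out from the front face and is 20 mm thick. The point's x axis points straight into the slot
- latch_tab (a point): Point on the front face of the hidden latch tab where the key meets it: 88 mm straight behind the slot's mouth when at rest, out of sight inside the box. Pressing it straight in frees the drawer after about 13 mm (3 to 8 N, springs back); its stop is at about 21 mm
- latch (a joint): Angle of the hidden latch, rad. 0 = at rest (hooked when the drawer is in); 0.22 or more = hook clear of the drawer's pin; stop at 0.36
- key_grip (a point): Middle of the release key's handle, half-way up. Straight tool, 200 mm long, lying flat: orange handle 75 x 24 x 24 mm and, from the middle of its end, a steel blade 8 x 8 mm, 125 mm long. x axis points along the blade to the tip, z up as at the start. 0.11 kg
- key_tip (a point): Centre of the tip of the key's blade, 162.5 mm ahead of point key_grip along its x
- mat: Black rubber mat fixed on the bench, 280 x 140 x 4 mm thick, long side along its x; origin at the centre of its underside. The key starts on it and belongs there
- bin_in (a point): Centre of the inner floor (5 mm above the bench) of the blue scrap bin, fixed on the bench: 200 mm along its x, 160 mm along its y, 80 mm high, walls 5 mm. Mat and bin may change sides from start to start
- offcut_tube_center (a point): Centre of an offcut: piece of dark square steel tube, 70 x 30 x 30 mm, 0.13 kg; x along its length, z up as it lies at the start. Lies on the floor of the closed drawer at the start, hidden by the box's top, length roughly along the drawer's direction; two to four of the offcuts are there, the rest are absent
- offcut_channel_center (a point): Centre of an offcut: piece of red-primed U-channel, open side down, 75 x 34 x 30 mm high, 0.17 kg; x along its length, z up as it lies at the start. Lies on the floor of the closed drawer at the start, hidden by the box's top, length roughly along the drawer's direction; two to four of the offcuts are there, the rest are absent
- offcut_bar_center (a point): Centre of an offcut: bright square steel bar, 60 x 28 x 28 mm, 0.36 kg; x along its length, z up as it lies at the start. Lies on the floor of the closed drawer at the start, hidden by the box's top, length roughly along the drawer's direction; two to four of the offcuts are there, the rest are absent
- offcut_flat_center (a point): Centre of an offcut: rusty block of flat bar, 64 x 32 x 28 mm high, 0.38 kg; x along its length, z up as it lies at the start. Lies on the floor of the closed drawer at the start, hidden by the box's top, length roughly along the drawer's direction; two to four of the offcuts are there, the rest are absent
- pliers: Bystander, to be left alone: locking pliers with orange handles, 210 mm, lying on the grille of the grinding box
- discs: Bystander, to be left alone: stack of brown cut-off discs, 115 mm across, 18 mm high
- brush: Bystander, to be left alone: wire brush, 200 mm
- square: Bystander, to be left alone: try square, dark wooden stock and steel blade, 120 x 90 mm, lying on the grille
Mind the look-alikes: they are no part of the job. Of the things like the part that bears key_grip, leave any that is white; of the rest the larger one is meant.

How it is judged:
On the way, in this order (a step that is already met when the one before it is completed fails the run):
1. the cam lever is swung over to free the drawer (value of joint cam above 1.25 rad), for 0.1 s.
2. the key, through the slot, presses the hidden latch until it lets go (value of joint latch above 0.19 rad and x of key_tip in the frame of slot above 0.07 m and y of key_tip in the frame of slot between -0.02 and 0.02 m).
3. the drawer is pulled open (value of joint drawer above 0.125 m), for 0.1 s.
4. all offcuts lie in the scrap bin (x of offcut_tube_center in the frame of bin_in between -0.094 and 0.094 m and y of offcut_tube_center in the frame of bin_in between -0.074 and 0.074 m and z of offcut_tube_center in the frame of bin_in between 0 and 0.07 m and x of offcut_channel_center in the frame of bin_in between -0.094 and 0.094 m and y of offcut_channel_center in the frame of bin_in between -0.074 and 0.074 m and z of offcut_channel_center in the frame of bin_in between 0 and 0.07 m and x of offcut_bar_center in the frame of bin_in between -0.094 and 0.094 m and y of offcut_bar_center in the frame of bin_in between -0.074 and 0.074 m and z of offcut_bar_center in the frame of bin_in between 0 and 0.07 m and x of offcut_flat_center in the frame of bin_in between -0.094 and 0.094 m and y of offcut_flat_center in the frame of bin_in between -0.074 and 0.074 m and z of offcut_flat_center in the frame of bin_in between 0 and 0.07 m), for 0.2 s.
5. the drawer is pushed in and latched (value of joint drawer below 0.007 m and value of joint latch below 0.06 rad), for 0.2 s.
6. the cam lever is swung back and locks the drawer (all of step 5 and value of joint cam below 0.35 rad), for 0.2 s.
At the end, for the whole second after the job is handed in: Every offcut present is in the blue bin, centre below the rim; the drawer is within 7 mm of fully in and latched (latch under 0.06 rad); the cam lever is within 0.35 rad of locked; the key lies on its mat (10 to 15 mm over the edge is allowed) (all of step 4 and all of step 6 and x of key_grip in the frame of mat between -0.14 and 0.14 m and y of key_grip in the frame of mat between -0.075 and 0.075 m and z of key_grip in the frame of mat between 0 and 0.03 m and x of key_tip in the frame of mat between -0.15 and 0.15 m and y of key_tip in the frame of mat between -0.085 and 0.085 m and z of key_tip in the frame of mat between 0 and 0.035 m); the robot touches nothing.
It fails at once if a bystander is moved more than 4 cm (distance of any of pliers, discs, brush, square from where it was at the start of the episode above 0.04 m).
It fails at once if the drawer is slammed shut (faster than 0.5 m/s) (velocity of joint drawer below -0.5 m/s).
Of offcut_tube, offcut_channel, offcut_bar, offcut_flat only 2 to 4 are there at a start; the rules pass over those that are not, and their reading is None.
At some moment in a run one of key, offcut_tube, offcut_channel, offcut_bar, offcut_flat may be knocked a few centimetres aside while the robot is not near it.
Once in a run the grip may slacken for a moment while it holds something.
It also fails if it takes over 210 s, if anything falls off the work surface, if the arm or the gripper's body presses on something with over 40 N, if the wrist force passes 120 N, or if a joint passes its speed limit or range.

### The arm

A 6-joint arm with a two-finger parallel gripper is mounted at the origin on the work surface. World frame = base frame: x ahead of the robot, y to its left, z up, the work surface at z = 0. Lengths are in m, angles in rad, forces in N, time in s.
With the tool pointing down it reaches from about 0.35 to 0.975 m from the base axis. Payload 4.9 kg.
Tool frame: the origin (TCP) lies at the very end of the fingers, on their centre line; the grasp point (between the pads) lies 19 mm behind it (manip.grasp_offset is the distance from the TCP to the grasp point, in m); z points along the fingers, y is the line along which they close (so a half turn about z gives the same grasp; the last joint's range is limited). The gripper opens to 85 mm and grips with 20 to 120 N. Pads are 22 mm wide; open, the fingers measure 114 mm over their backs; the gripper's body (76 mm by 85 mm) begins 54 mm behind the grasp point. The pads swing forward as they close: fully open they stand 13 mm farther back than shut.
Start: joints at [-0.119, 0.053, 1.613, -0, 1.476, -0.119], TCP at [0.625, 0, 0.231] pointing down, gripper open.
Joint ranges: [-3.01, 3.01], [-1.01, 2.22], [0.06, 2.58], [-1.02, 4.17], [0.09, 2.62], [-3.14, 3.14]. Speed limits (rad/s): [2.57, 2.57, 3.14, 3.14, 3.14, 3.14].

### API

Orientations are given as a unit quaternion [w, x, y, z].
In Python, from plant import manip, eyes, job_done, models gives the robot as it stands.
- The arm moves only by the tool servo_tool, never from a script. Its argument "motion" is one flat list of numbers, 5 for each row, row after row: the opening, from -1 (shut) to 1 (fully open), then the shift along the tool's x, y, z normalised to -1 to 1, where 1 is 120 mm, then the turn about the tool's z normalised to -1 to 1, where 1 is 45 degrees. A call has 1 to 5 rows; each row is the pose to reach, as a shift and turn from the pose commanded when the call began, along the tool's axes at that moment; what a row does not reach only later rows make up. A row lasts 1/8 s, in which the tool goes at most 62.5 mm and 10.7 degrees, less where a joint would pass 70% of its speed; a pose out of reach is approached as far as the arm can. A call with a number of a shift or a turn outside -1 to 1 is refused whole. A call with a gripper value outside its range is refused whole. The fingers move at their own pace and stop on an object; the grip force is fixed at half the most. Time passes only in rows, so rows that repeat a pose let the fingers close. It gives the time, the measured TCP pose, the force, the opening and the grip force at its end, in the units of the state.
- manip.state(): the state, without advancing time (a new reading comes with each control period).
- eyes.grab_frame(name): name is "scene" or "side" or "wrist"; returns (picture, depth): 480x640x3 uint8, red, green, blue; 480x640 float32, m along the optical axis (not along the pixel's ray), 0 where there is no reading.
- eyes.camera_params(name): a dict with "fov_y" (degrees; the focal length in pixels is half the picture's height over the tangent of half this angle, whatever the lens; pixels are square), "cx", "cy" (the principal point, pixels), "D" ([k1, k2, p1, p2, k3] as OpenCV has them; the pictures are not rectified), "pose" (4x4, takes a point from camera to world coordinates); the wrist camera has in their place "T_tool_cam" (4x4, takes a point from camera to tool coordinates, whose origin is the TCP and whose axes are the flange's). Camera axes: x right, y up, looking along -z (the intrinsics and any distortion apply to the point x, -y, -z); pixel columns grow to the right and rows downward; lengths in m; the calibration is good to about 2 mm. A picture is of the moment at which its call begins: read the wrist's pose just before it. camera_params takes no time and is no camera call.
- job_done(): hands the job in; it is judged then, once.
Trained networks look in the newest picture that a camera, given by its name, has taken for a name from the list of things; names that differ only in an ending like _2 or _b are one class to them, and where a whole thing is asked for, a point or a joint stands for the part that bears it (a point fixed in the world has none). Each returns a list of dicts, best first, with "p" (0 to 1); they miss things now and then, are a little off and sometimes report something else, mostly with a low value. They report only what shows in the picture. A call takes as long as a camera call. They do not tell look-alikes from the thing itself.
- models.regions_of(camera, label): "mask" (480x640 bool, what is visible of it) and "pixel" ([column, row] in pixels, amid what is visible of it).
The state is a dict: "time": time; "joint_pos": joint angles; "joint_vel": joint speeds; "joint_efforts": joint torques, N m; "tool_pos": TCP position; "tool_rot": TCP orientation; "contact_force": force on the tool from outside, world axes, zero at the start; "ft_torque": the same for the moment, N m; "gripper_width": opening from 0.0 (shut) to 1.0 (fully open); "grasp_force": force on a finger pad.
Only numpy, scipy, OpenCV 4.12 (cv2) and the standard library are available. Lean on these libraries where they do the work, as an engineer would, in place of code of your own. Each camera call takes 0.05 s, during which the arm holds its last target. There are 200 camera calls.

## Working session

There is one attempt and no reset: what is moved stays moved. The work goes in short steps, Python scripts to look and compute and a tool call to move; the robot and the scene stay as the last step left them, time stands still between calls to the robot, and variables do not carry over. Pictures are saved under pics/ and viewed, at most 14 in all, crops included, and the job is handed in when it is done.

Besides the shell and the picture viewer there is one more tool, called after "Request:" by a JSON object that holds its "name" and its "arguments". servo_tool: Moves the arm, as the interface text tells. Its arguments: {"type":"object","properties":{"motion":{"type":"array","items":{"type":"number","minimum":-1,"maximum":1}}},"required":["motion"]}

```bash
ls; mkdir -p pics; cat > h.py <<'E'
import numpy as np, cv2
from plant import manip, eyes, job_done, models
from scipy.spatial.transform import Rotation as R
def rot(q): return R.from_quat([q[1],q[2],q[3],q[0]]).as_matrix()
def campose(name,st=None):
    c=eyes.camera_params(name)
    if name=='wrist':
        st=st or manip.state(); T=np.eye(4); T[:3,:3]=rot(st['tool_rot']); T[:3,3]=st['tool_pos']
        return c,T@np.array(c['T_tool_cam'])
    return c,np.array(c['pose'])
def K(c):
    f=240/np.tan(np.radians(c['fov_y'])/2); return np.array([[f,0,c['cx']],[0,f,c['cy']],[0,0,1]])
def shot(name):
    st=manip.state(); im,d=eyes.grab_frame(name); c,P=campose(name,st); return im,d,c,P
def cloud(d,c,P):
    # world xyz per pixel
    v,u=np.mgrid[0:480,0:640]; uv=np.stack([u,v],-1).reshape(-1,1,2).astype(float)
    n=cv2.undistortPoints(uv,K(c),np.array(c['D'],float)).reshape(480,640,2)
    p=np.stack([n[...,0]*d,-n[...,1]*d,-d],-1)
    w=p@P[:3,:3].T+P[:3,3]; w[d<=0]=np.nan; return w
def proj(pts,c,P):
    q=(np.atleast_2d(pts)-P[:3,3])@P[:3,:3]; q=q*[1,-1,-1]
    return cv2.projectPoints(q.reshape(-1,1,3),np.zeros(3),np.zeros(3),K(c),np.array(c['D'],float))[0].reshape(-1,2)
def save(im,n): cv2.imwrite('pics/'+n,im[...,::-1])
E
python3 - <<'E'
from h import *
s=manip.state();print(s['tool_pos'],s['tool_rot'])
a=shot('scene');b=shot('side');
save(np.hstack([cv2.resize(a[0],(640,480))]),'s1.png');save(b[0],'s2.png')
np.savez('v0.npz',ws=cloud(*a[1:]),wd=cloud(*b[1:]),ims=a[0],imd=b[0])
for l in ['machine','key_grip','mat','cam_knob','drawer_handle','discs','brush','pliers','square']:
  for cam,x in (('scene',a),('side',b)):
    for r in models.regions_of(cam,l)[:3]:
        w=cloud(*x[1:])[r['mask']]
        print(l,cam,round(r['p'],2),np.round(r['pixel']),r['mask'].sum(),np.round(np.nanmedian(w,0),3))
E
```

```text
pics
[6.24380361e-01 7.20701211e-05 2.30079511e-01] [-8.01197721e-04  7.07126718e-01  7.07086120e-01 -6.17872735e-04]
machine scene 0.96 [240. 330.] 33423 [0.856 0.011 0.114]
machine side 0.64 [242. 223.] 16544 [0.801 0.092 0.113]
machine side 0.61 [298. 354.] 5083 [0.459 0.399 0.004]
key_grip scene 0.79 [500. 309.] 656 [0.518 0.576 0.016]
key_grip scene 0.62 [440. 210.] 113 [0.253 0.362 0.015]
key_grip scene 0.56 [428. 259.] 268 [0.434 0.372 0.025]
key_grip side 0.92 [398. 376.] 489 [0.236 0.362 0.012]
key_grip side 0.87 [309. 345.] 738 [0.435 0.379 0.02 ]
key_grip side 0.59 [232. 404.] 1036 [0.51  0.58  0.016]
mat scene 0.76 [430. 278.] 4098 [0.485 0.39  0.003]
mat side 0.59 [299. 354.] 5062 [0.458 0.398 0.004]
mat side 0.22 [302. 229.] 1688 [0.631 0.002 0.071]
cam_knob scene 0.76 [198. 216.] 564 [ 0.583 -0.225  0.105]
cam_knob scene 0.67 [427. 260.] 325 [0.439 0.373 0.024]
cam_knob scene 0.61 [238. 331.] 33797 [0.855 0.011 0.114]
cam_knob side 0.66 [346. 194.] 446 [ 0.581 -0.22   0.101]
drawer_handle scene 0.96 [268. 252.] 465 [ 0.591 -0.015  0.08 ]
drawer_handle scene 0.24 [198. 217.] 540 [ 0.586 -0.225  0.105]
drawer_handle side 0.7 [301. 231.] 1534 [0.631 0.007 0.072]
discs scene 0.59 [367. 229.] 1171 [0.38  0.188 0.016]
discs side 0.71 [363. 308.] 1369 [0.372 0.201 0.016]
brush scene 0.6 [287. 318.] 1118 [0.768 0.126 0.122]
brush side 0.56 [383. 260.] 512 [ 0.379 -0.014  0.016]
pliers scene 0.97 [199. 280.] 1464 [ 0.764 -0.117  0.132]
pliers side 0.73 [276. 189.] 530 [ 0.751 -0.111  0.13 ]
pliers side 0.21 [384. 262.] 497 [ 0.379 -0.012  0.016]
square scene 0.75 [290. 318.] 1029 [0.769 0.126 0.122]
square side 0.9 [241. 226.] 478 [0.754 0.13  0.122]
square side 0.55 [311. 343.] 611 [0.431 0.379 0.021]
```

View pics/s1.png

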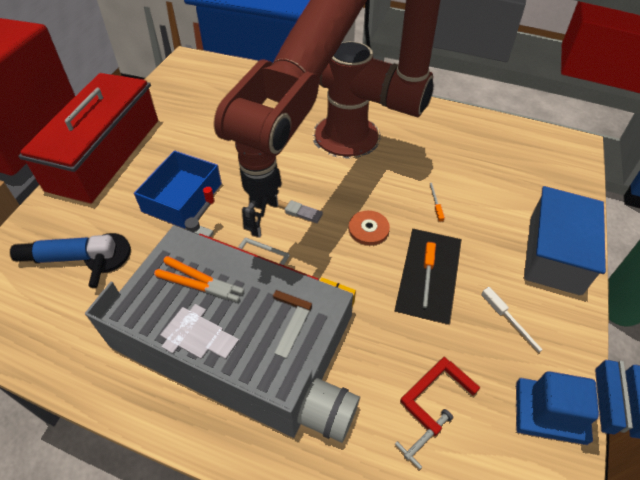

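View pics/s2.png

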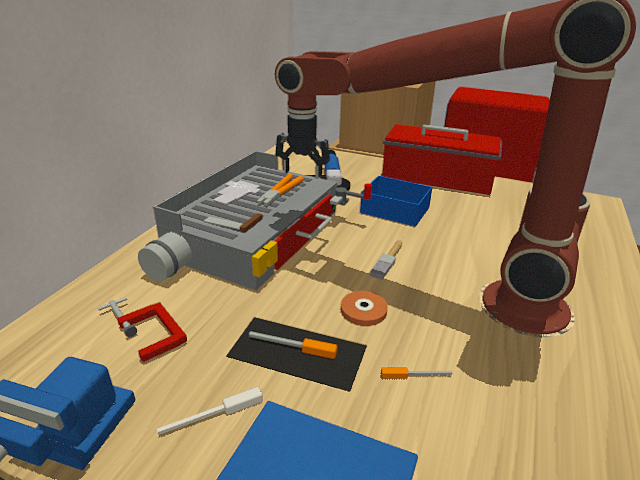

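The bin is upper left of the scene at (178,187), and the mat is at (430,278) with the orange key on it, handle at (430,255) and blade towards +x. The small orange driver at (437,205) and the white one are look-alikes. The cam knob is at (208,195) and the yellow slot at (340,288).

```bash
python3 - <<'E'
from h import *
z=np.load('v0.npz')
for n in ('s','d'):
    w=z['w'+n]; im=z['im'+n]; hsv=cv2.cvtColor(im,cv2.COLOR_RGB2HSV); H,S,V=[hsv[...,i].astype(int) for i in range(3)]
    x,y,zz=w[...,0],w[...,1],w[...,2]
    def rect(m,l):
        p=w[m][:,:2].astype(np.float32)
        if len(p)<20: print(n,l,'few',len(p)); return
        p=p[(np.abs(p-np.median(p,0))<0.3).all(1)]
        r=cv2.minAreaRect(p); print(n,l,len(p),np.round(r[0],4),np.round(r[1],4),round(r[2],2), np.round(np.nanmedian(w[m],0),4))
    box=lambda a,b,c,d,e,f:(x>a)&(x<b)&(y>c)&(y<d)&(zz>e)&(zz<f)
    rect(((H>100)&(H<130)&(S>120))&box(.2,.8,-.6,-.1,.07,.09),'binrim')
    rect((V<60)&box(.25,.75,.2,.6,-.005,.009),'mat')
    rect((H>5)&(H<22)&(S>150)&box(.3,.6,.3,.45,.012,.04),'handle')
    rect((S<60)&(V>90)&box(.4,.75,.3,.45,.008,.03),'blade')
    rect((H>20)&(H<35)&(S>150)&box(.5,.75,.1,.4,.02,.12),'yellow')
    rect((H>20)&(H<35)&(S>150)&box(.5,.75,.1,.4,.095,.12),'yellowtop')
    red=((H<6)|(H>172))&(S>150)
    rect(red&box(.4,.75,-.4,-.1,.108,.16),'knob')
    f=red&box(.55,.75,-.25,.25,.015,.09)&(x>.6)
    if f.sum()>50:
        p=w[f];vx,vy,x0,y0=cv2.fitLine(p[:,:2].astype(np.float32),cv2.DIST_HUBER,0,.01,.01).ravel();print('front',f.sum(),vx,vy,x0,y0,p[:,1].min(),p[:,1].max())
    rect((S<60)&box(.5,1.1,-.4,.4,.105,.122)&(x>.62),'top')
E
```

```text
s binrim 517 [ 0.4456 -0.375 ] [0.1623 0.2012] 85.51 [ 0.4655 -0.3557  0.0761]
s mat 3834 [0.5438 0.3615] [0.2041 0.4626] 76.63 [0.4822 0.3882 0.003 ]
s handle 227 [0.4165 0.3693] [0.0774 0.0248] 7.77 [0.4199 0.369  0.0256]
s blade 131 [0.5143 0.3821] [0.1253 0.0089] 7.53 [0.5144 0.3819 0.0189]
s yellow 113 [0.6422 0.1825] [0.0859 0.0126] 84.1 [0.6426 0.1859 0.1022]
s yellowtop 113 [0.6422 0.1825] [0.0859 0.0126] 84.1 [0.6426 0.1859 0.1022]
s knob 118 [ 0.5062 -0.2279] [0.0246 0.0218] 34.38 [ 0.5112 -0.2248  0.136 ]
s top 23036 [0.8037 0.0137] [0.5958 0.3215] 85.8 [0.8194 0.0046 0.1148]
d binrim 358 [ 0.4457 -0.3742] [0.172  0.2015] 84.65 [ 0.4266 -0.3919  0.0757]
d mat 4815 [0.4623 0.3831] [0.2771 0.1418] 4.0 [0.4576 0.4004 0.0037]
d handle 408 [0.4169 0.3703] [0.075  0.0279] 9.18 [0.414  0.3762 0.0261]
d blade 244 [0.5158 0.3823] [0.1253 0.0141] 4.65 [0.5188 0.3842 0.0185]
d yellow 583 [0.6489 0.1797] [0.0986 0.0228] 86.23 [0.6431 0.1949 0.0829]
d yellowtop 192 [0.649  0.1794] [0.0981 0.0217] 86.7 [0.647  0.1876 0.1019]
d knob 83 [ 0.5053 -0.2216] [0.0192 0.0201] 10.29 [ 0.504  -0.2183  0.1287]
front 979 0.07347782 0.99729687 0.6315347 0.008261533 -0.24335627526431258 0.1379159814926808
d top 7335 [0.8055 0.0156] [0.5972 0.3218] 85.78 [0.8008 0.0292 0.1145]
```

```bash
cat >> h.py <<'E'
BY=np.array([.0735,.9973,0]);BX=np.array([.9973,-.0735,0]);BO=np.array([.641,-.037,0])
def bw(x,y,z=0): return BO+x*BX+y*BY+[0,0,z]
def go(t,head=None):
    """shift (units) and turn (units) from measured pose to target; head=heading deg of tool y"""
    s=manip.state(); M=rot(s['tool_rot']); d=M.T@(np.array(t)-s['tool_pos'])/.12
    h=np.degrees(np.arctan2(M[1,1],M[0,1])); tu=None if head is None else ((h-head+90)%180-90)/45
    print('t',round(s['time'],2),'pos',np.round(s['tool_pos'],4),'head',round(h,1),'shift',np.round(d,3),'turn',tu if tu is None else round(tu,3),'F',np.round(s['contact_force'],1),'w',round(s['gripper_width'],2))
E
python3 -c "
from h import *
go([.506,-.225,.118],-94.2)"
```

```text
t 1.0 pos [ 0.625  -0.      0.2313] head 0.0 shift [-1.875 -0.992  0.944] turn -1.907 F [-0.4  0.4 -0.7] w 1.0
```

Request:
{"name": "servo_tool", "arguments": {"motion": [1,-0.3,-0.3,0,0.23,1,-0.7,-0.5,0,0.46,1,-0.95,-0.5,0,0.7,1,-0.95,-0.5,0,0.93,1,-0.95,-0.5,0,1]}}

```text
time: 1.62
tool_pos: [0.5648, -0.1146, 0.2314]
tool_rot: [0.0, 0.925, 0.381, 0.0]
contact_force: [0.1, 0.6, 0.4]
gripper_width: 0.997
grasp_force: 0.0
```

```bash
python3 -c "
from h import *
go([.506,-.225,.118],-94.2)"
```

```text
t 1.62 pos [ 0.5648 -0.1146  0.2314] head -45.2 shift [-0.996  0.307  0.945] turn 1.089 F [0.1 0.6 0.4] w 1.0
```

Request:
{"name": "servo_tool", "arguments": {"motion": [1,-0.4,0.15,0,0.23,1,-0.8,0.3,0,0.46,1,-1,0.31,0.2,0.7,1,-1,0.31,0.4,0.93,1,-1,0.31,0.5,1]}}

```text
time: 2.25
tool_pos: [0.5055, -0.2252, 0.1697]
tool_rot: [-0.001, 1.0, -0.002, -0.001]
contact_force: [1.0, 0.7, -0.6]
gripper_width: 1.0
grasp_force: 0.0
```

```bash
python3 -c "
from h import *
im,d,c,P=shot('wrist'); w=cloud(d,c,P);hsv=cv2.cvtColor(im,cv2.COLOR_RGB2HSV)
m=((hsv[...,0]<6)|(hsv[...,0]>172))&(hsv[...,1]>150)&(w[...,2]>.138)&(w[...,2]<.15)
if m.sum()>10: print(m.sum(),cv2.minEnclosingCircle(w[m][:,:2].astype(np.float32)),np.median(w[m],0))
save(im,'w1.png')
go([.506,-.225,.118],-94.2)"
```

```text
1482 ((0.5045911073684692, -0.22919690608978271), 0.011779309250414371) [ 0.50647839 -0.22895827  0.14543213]
t 2.3 pos [ 0.505  -0.2247  0.1683] head -90.2 shift [0.01  0.003 0.419] turn 0.089 F [-2.1  0.1 -1. ] w 1.0
```

View pics/w1.png

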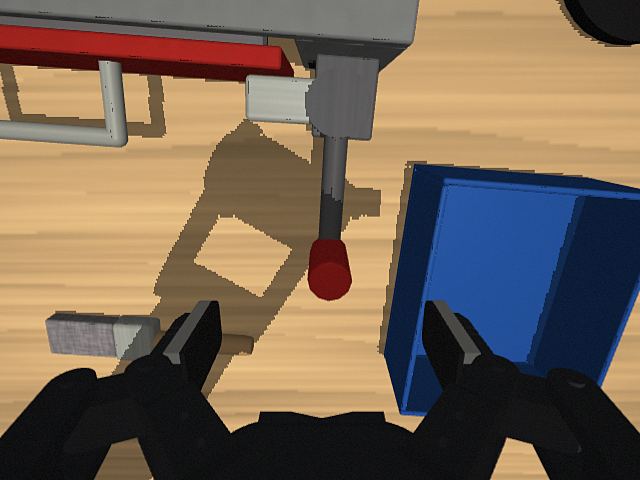

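Request:
{"name": "servo_tool", "arguments": {"motion": [1,0,0.03,0.2,0.09,1,0,0.03,0.42,0.09,-1,0,0.03,0.42,0.09,-1,0,0.03,0.42,0.09,-1,0,0.03,0.42,0.09]}}

```text
time: 2.92
tool_pos: [0.5074, -0.2293, 0.1227]
tool_rot: [0.001, 0.999, -0.035, 0.001]
contact_force: [-0.3, 0.3, -0.4]
gripper_width: 0.376
grasp_force: 0.0
```

```bash
cat >> h.py <<'E'
PV=bw(-.030,-.201)[:2]
def arc(c0,cs):
    s=manip.state(); M=rot(s['tool_rot'])
    f=lambda c: np.array([np.cos(np.pi-.0735+c),np.sin(np.pi-.0735+c),0])*.09
    for c in cs: print(c,np.round(M.T@(f(c)-f(c0))/.12,2),round(-np.degrees(c-c0)/45,2))
E
python3 -c "
from h import *
go([.506,-.225,.118],-94.2);print(manip.state()['grasp_force']);arc(0,[.15,.3,.45,.6,.78])"
```

```text
t 2.92 pos [ 0.5074 -0.2293  0.1227] head -94.0 shift [-0.014 -0.035  0.039] turn 0.004 F [-0.3  0.3 -0.4] w 0.38
0.0
0.15 [0.01 0.11 0.  ] -0.19
0.3 [0.03 0.22 0.  ] -0.38
0.45 [0.07 0.33 0.  ] -0.57
0.6 [0.13 0.42 0.  ] -0.76
0.78 [0.22 0.53 0.  ] -0.99
```

Still closing; let it finish first, then swing.

Request:
{"name": "servo_tool", "arguments": {"motion": [-1,0,0,0,0,-1,0,0,0,0]}}

```text
time: 3.18
tool_pos: [0.5073, -0.2293, 0.1228]
tool_rot: [0.001, 0.999, -0.035, 0.001]
contact_force: [-1.6, 0.6, 6.3]
gripper_width: 0.259
grasp_force: 58.6
```

Request:
{"name": "servo_tool", "arguments": {"motion": [-1,0.01,0.11,0,-0.19,-1,0.03,0.22,0,-0.38,-1,0.07,0.33,0,-0.57,-1,0.13,0.42,0,-0.76,-1,0.22,0.53,0,-0.99]}}

```text
time: 3.8
tool_pos: [0.5295, -0.2933, 0.1227]
tool_rot: [-0.001, 0.937, 0.349, 0.001]
contact_force: [1.1, 9.2, 8.1]
gripper_width: 0.255
grasp_force: 59.1
```

```bash
python3 -c "
from h import *
go([.506,-.225,.118],-94.2);print(PV,manip.state()['grasp_force']);arc(.78,[.94,1.1,1.26,1.41,1.56])"
```

```text
t 3.8 pos [ 0.5295 -0.2933  0.1227] head -49.1 shift [ 0.224 -0.558  0.04 ] turn 1.002 F [1.1 9.2 8.1] w 0.25
[ 0.5963075 -0.2352523] 59.121540784835815
0.94 [ 0.01  0.12 -0.  ] -0.2
1.1 [0.04 0.24 0.  ] -0.41
1.26 [0.08 0.35 0.  ] -0.61
1.41 [0.14 0.44 0.  ] -0.8
1.56 [0.21 0.53 0.  ] -0.99
```

Request:
{"name": "servo_tool", "arguments": {"motion": [-1,0.01,0.12,0,-0.2,-1,0.04,0.24,0,-0.41,-1,0.08,0.35,0,-0.61,-1,0.14,0.44,0,-0.8,-1,0.21,0.53,0,-0.99]}}

```text
time: 4.42
tool_pos: [0.5894, -0.322, 0.1226]
tool_rot: [-0.004, 0.735, 0.679, 0.002]
contact_force: [-5.6, 17.2, 13.6]
gripper_width: 0.253
grasp_force: 59.7
```

Request:
{"name": "servo_tool", "arguments": {"motion": [-1,0,0,0,0,-0.2,0,0,0,0,-0.2,0,0,0,0]}}

```text
time: 4.8
tool_pos: [0.5886, -0.3262, 0.1206]
tool_rot: [0.0, 0.737, 0.676, -0.0]
contact_force: [0.3, 0.4, 0.9]
gripper_width: 0.399
grasp_force: 0.0
```

```bash
python3 -c "
from h import *
s=manip.state();go([.417,.37,.2],-82);v=(np.array(s['tool_pos'][:2])-PV);print(v,np.linalg.norm(v),np.arctan2(-v[1],-v[0])*-1)"
```

```text
t 4.8 pos [ 0.5886 -0.3262  0.1206] head -5.0 shift [ 5.656 -1.926 -0.662] turn 1.712 F [0.3 0.4 0.9] w 0.4
[-0.00766836 -0.09089783] 0.09122071233186116 -1.4866332432403506
```

Request:
{"name": "servo_tool", "arguments": {"motion": [-0.1,0,0,-0.5,0,0.3,0,0,-1,0,1,0,0,-1,0]}}

```text
time: 5.18
tool_pos: [0.5913, -0.3285, 0.2491]
tool_rot: [0.007, 0.737, 0.676, 0.001]
contact_force: [0.3, -0.2, 0.5]
gripper_width: 0.84
grasp_force: 0.0
```

Request:
{"name": "servo_tool", "arguments": {"motion": [1,0.5,-0.2,0,0,1,1,-0.33,0,0,1,1,-0.33,0,0]}}

```text
time: 5.55
tool_pos: [0.5585, -0.1999, 0.2395]
tool_rot: [-0.001, 0.736, 0.677, -0.0]
contact_force: [0.5, -0.4, -0.7]
gripper_width: 0.997
grasp_force: 0.0
```

Request:
{"name": "servo_tool", "arguments": {"motion": [1,0.5,-0.2,0,0,1,1,-0.33,0,0,1,1,-0.33,0,0]}}

```text
time: 5.92
tool_pos: [0.5299, -0.0779, 0.2402]
tool_rot: [-0.0, 0.736, 0.677, -0.0]
contact_force: [-0.1, -0.4, 0.4]
gripper_width: 0.997
grasp_force: 0.0
```

Request:
{"name": "servo_tool", "arguments": {"motion": [1,0.5,-0.2,0,0,1,1,-0.33,0,0,1,1,-0.33,0,0]}}

```text
time: 6.3
tool_pos: [0.5013, 0.0446, 0.2405]
tool_rot: [0.0, 0.736, 0.677, -0.0]
contact_force: [0.4, -1.2, 0.1]
gripper_width: 0.997
grasp_force: 0.0
```

Request:
{"name": "servo_tool", "arguments": {"motion": [1,0.5,-0.2,0,0,1,1,-0.33,0,0,1,1,-0.33,0,0]}}

```text
time: 6.68
tool_pos: [0.4725, 0.1672, 0.2406]
tool_rot: [0.0, 0.736, 0.677, -0.0]
contact_force: [-0.9, -0.3, -0.5]
gripper_width: 0.998
grasp_force: 0.0
```

Request:
{"name": "servo_tool", "arguments": {"motion": [1,0.5,-0.2,0,0,1,1,-0.33,0,0,1,1,-0.33,0,0]}}

```text
time: 7.05
tool_pos: [0.4439, 0.2898, 0.2404]
tool_rot: [0.0, 0.736, 0.677, -0.0]
contact_force: [-0.4, -0.4, -0.2]
gripper_width: 0.998
grasp_force: 0.0
```

Request:
{"name": "servo_tool", "arguments": {"motion": [1,0.4,-0.2,0,0.2,1,0.66,-0.3,0,0.4,1,0.66,-0.3,0,0.6,1,0.66,-0.3,0,0.8,1,0.66,-0.3,0,1]}}

```text
time: 7.68
tool_pos: [0.4165, 0.3684, 0.2404]
tool_rot: [0.001, 0.941, 0.338, -0.0]
contact_force: [-0.5, 0.2, -0.2]
gripper_width: 0.999
grasp_force: 0.0
```

Request:
{"name": "servo_tool", "arguments": {"motion": [1,0,0,0,0.2,1,0,0,0,0.4,1,0,0,0,0.6,1,0,0,0,0.71,1,0,0,0,0.71]}}

```text
time: 8.3
tool_pos: [0.4162, 0.3687, 0.2406]
tool_rot: [0.001, 0.998, 0.069, 0.0]
contact_force: [0.2, -1.3, 0.1]
gripper_width: 1.002
grasp_force: 0.0
```

```bash
cat >> h.py <<'E'
def key(view='wrist'):
    im,d,c,P=shot(view); w=cloud(d,c,P);hsv=cv2.cvtColor(im,cv2.COLOR_RGB2HSV)
    m=(hsv[...,0]>5)&(hsv[...,0]<22)&(hsv[...,1]>150)&(w[...,2]>.022)&(w[...,2]<.04)
    m&=(np.hypot(w[...,0]-.46,w[...,1]-.38)<.17)
    r=cv2.minAreaRect(w[m][:,:2].astype(np.float32)); print('handle',m.sum(),np.round(r[0],4),np.round(r[1],4),r[2],np.median(w[m][:,2]))
    m2=(hsv[...,1]<70)&(hsv[...,2]>80)&(w[...,2]>.012)&(w[...,2]<.024)&(np.hypot(w[...,0]-.46,w[...,1]-.38)<.2)
    r=cv2.minAreaRect(w[m2][:,:2].astype(np.float32)); print('blade',m2.sum(),np.round(r[0],4),np.round(r[1],4),r[2]); return im
E
python3 -c "
from h import *
im=key();save(im,'w2.png')
go([.417,.37,.2],-82.2)"
```

```text
handle 1611 [0.4144 0.3677] [0.075  0.0237] 7.581665515899658 0.028470225618163092
blade 2001 [0.4922 0.3703] [0.3995 0.1495] 72.79195404052734
t 8.35 pos [0.4158 0.369  0.2406] head -82.0 shift [ 0.011 -0.007  0.338] turn 0.005 F [-0.8  0.4 -0.2] w 1.0
```

View pics/w2.png

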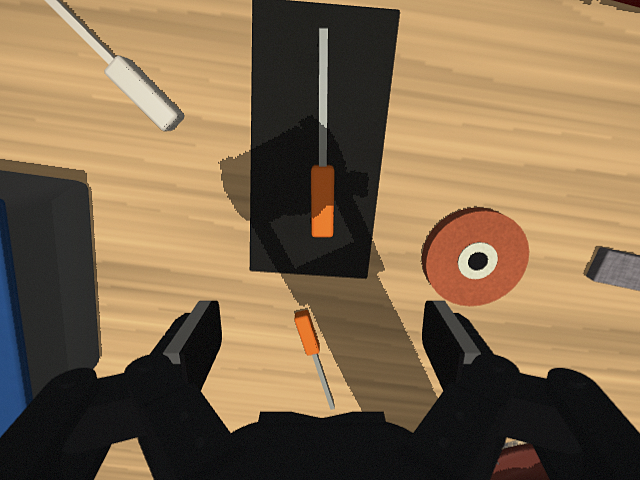

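The key handle is central below the gripper at (322,200), with its blade pointing away in line with the tool x.

Request:
{"name": "servo_tool", "arguments": {"motion": [1,-0.01,0.01,0.5,0,1,-0.01,0.01,1,0,1,-0.01,0.01,1,0]}}

```text
time: 8.72
tool_pos: [0.4102, 0.3661, 0.115]
tool_rot: [0.003, 0.997, 0.071, -0.005]
contact_force: [0.1, -0.1, -0.5]
gripper_width: 0.998
grasp_force: 0.0
```

Request:
{"name": "servo_tool", "arguments": {"motion": [0.5,0,0,0.4,0,0.2,0,0,0.75,0,0.2,0,0,0.95,0,-0.2,0,0,0.95,0,-1,0,0,0.95,0]}}

```text
time: 9.35
tool_pos: [0.4155, 0.3707, 0.0101]
tool_rot: [-0.001, 0.997, 0.071, 0.002]
contact_force: [0.8, 0.1, -1.6]
gripper_width: 0.268
grasp_force: 60.9
```

Request:
{"name": "servo_tool", "arguments": {"motion": [-1,0,0,0,0,-1,0,0,0,0,-1,0,0,0,0,-1,0,0,-0.2,0,-1,0,0,-0.5,0]}}

```text
time: 9.98
tool_pos: [0.412, 0.3687, 0.0665]
tool_rot: [0.001, 0.997, 0.071, -0.001]
contact_force: [-0.1, 0.3, -0.6]
gripper_width: 0.266
grasp_force: 61.0
```

```bash
python3 -c "
from h import *
print(manip.state()['grasp_force'], bw(-.018,.217,.06), bw(-.2,.217,.06))
im,d,c,P=shot('side');save(im[230:430,200:440].repeat(3,0).repeat(3,1),'k1.png')
go(list(bw(-.018-.1625-.04,.217,.041)),-94.2)"
```

```text
61.03152394294739 [0.6389981 0.1807371 0.06     ] [0.4574895 0.1941141 0.06     ]
t 10.03 pos [0.4155 0.3712 0.0731] head -81.9 shift [-0.031  1.475  0.262] turn 0.274 F [1.9 2.3 2.3] w 0.27
```

View pics/k1.png

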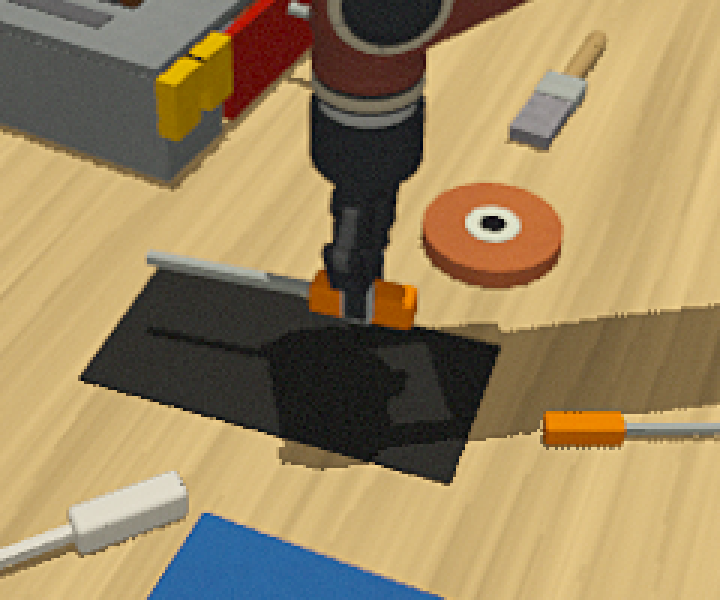

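Request:
{"name": "servo_tool", "arguments": {"motion": [-1,-0.05,0.2,0,0.1,-1,-0.05,0.5,0,0.2,-1,-0.05,0.8,0,0.27,-1,-0.05,0.8,0,0.27]}}

```text
time: 10.52
tool_pos: [0.4209, 0.272, 0.0669]
tool_rot: [0.0, 0.999, -0.037, 0.0]
contact_force: [1.6, -0.1, -2.1]
gripper_width: 0.266
grasp_force: 64.6
```

```bash
python3 -c "
from h import *
go(list(bw(-.018-.1625-.04,.217,.054)),-94.2)"
```

```text
t 10.53 pos [0.4209 0.272  0.0669] head -94.2 shift [0.181 0.625 0.107] turn -0.0 F [ 1.6 -0.1 -2.1] w 0.27
```

Request:
{"name": "servo_tool", "arguments": {"motion": [-1,0,0.3,0.05,0,-1,0.1,0.62,0.1,0,-1,0.18,0.62,0.1,0,-1,0.18,0.62,0.1,0]}}

```text
time: 11.02
tool_pos: [0.438, 0.1986, 0.0555]
tool_rot: [-0.001, 0.999, -0.035, 0.001]
contact_force: [-0.1, 0.0, -1.3]
gripper_width: 0.263
grasp_force: 64.8
```

```bash
python3 - <<'E'
from h import *
s=manip.state();a=shot('wrist');b=shot('side');e=shot('scene')
go(list(bw(-.018-.1625-.04,.217,.054)),-94.2)
for n,x in (('wrist',a),('side',b),('scene',e)):
    w=cloud(*x[1:]); im=x[0]; hsv=cv2.cvtColor(im,cv2.COLOR_RGB2HSV);B=(w-BO)@np.array([BX,BY,[0,0,1]]).T
    ye=(hsv[...,0]>18)&(hsv[...,0]<38)&(hsv[...,1]>130)&(B[...,1]>.15)&(B[...,1]<.28)&(B[...,0]>-.04)&(B[...,0]<.02)&(B[...,2]>.03)&(B[...,2]<.12)
    if ye.sum()>20: print(n,'yellow',ye.sum(),np.round(np.percentile(B[ye],[1,50,99],axis=0),4).tolist())
    tp=ye&(B[...,2]>.1)
    if tp.sum()>20: print(n,'top',tp.sum(),np.round(np.percentile(B[tp],[1,50,99],axis=0),4).tolist())
    bl=(hsv[...,1]<90)&(hsv[...,2]>50)&(B[...,0]>-.19)&(B[...,0]<-.04)&(abs(B[...,1]-.217)<.03)&(B[...,2]>.035)&(B[...,2]<.085)
    if bl.sum()>20:
        q=B[bl]; i=q[:,0]>q[:,0].max()-.03
        print(n,'blade',bl.sum(),'maxx',q[:,0].max(),'tip part',np.round(np.percentile(q[i],[2,50,98],axis=0),4).tolist(),'fit dy/dx',np.polyfit(q[:,0],q[:,1],1)[0],'dz/dx',np.polyfit(q[:,0],q[:,2],1)[0])
    dk=(hsv[...,2]<60)&(B[...,1]>.19)&(B[...,1]<.25)&(B[...,0]>-.03)&(B[...,0]<.02)&(B[...,2]>.04)&(B[...,2]<.11)
    if dk.sum()>3: print(n,'dark',dk.sum(),np.round(np.percentile(B[dk],[5,50,95],axis=0),4).tolist())
save(np.vstack([a[0][:300],cv2.resize(b[0][230:330,200:413],(640,300))]),'k2.png')
E
```

```text
t 11.18 pos [0.4371 0.1988 0.0551] head -94.0 shift [0.001 0.026 0.009] turn 0.005 F [ 0.4  0.6 -0.9] w 0.26
wrist blade 5209 maxx -0.10251298892775601 tip part [[-0.1318, 0.2159, 0.0648], [-0.1169, 0.2199, 0.0662], [-0.1034, 0.2237, 0.0676]] fit dy/dx -0.002727018592174371 dz/dx -0.0015024233027437633
side yellow 610 [[-0.0191, 0.1681, 0.0425], [-0.0152, 0.2307, 0.083], [0.0029, 0.2648, 0.1051]]
side top 154 [[-0.0179, 0.1768, 0.1002], [-0.0077, 0.2235, 0.1026], [0.0031, 0.2638, 0.1059]]
side blade 186 maxx -0.055633326206682446 tip part [[-0.0846, 0.2183, 0.0565], [-0.0702, 0.2248, 0.0627], [-0.0567, 0.2297, 0.0663]] fit dy/dx -0.005303060974889916 dz/dx -0.005304213655831987
scene yellow 177 [[-0.0197, 0.1749, 0.0572], [-0.0132, 0.2268, 0.102], [-0.0016, 0.2622, 0.1061]]
scene top 136 [[-0.0198, 0.1748, 0.1002], [-0.0133, 0.2183, 0.1024], [-0.0058, 0.2616, 0.1063]]
scene blade 147 maxx -0.05691957502924178 tip part [[-0.0852, 0.2163, 0.0573], [-0.0698, 0.221, 0.0626], [-0.0579, 0.224, 0.0666]] fit dy/dx -0.00121413170045085 dz/dx -0.003686975219008984
```

View pics/k2.png

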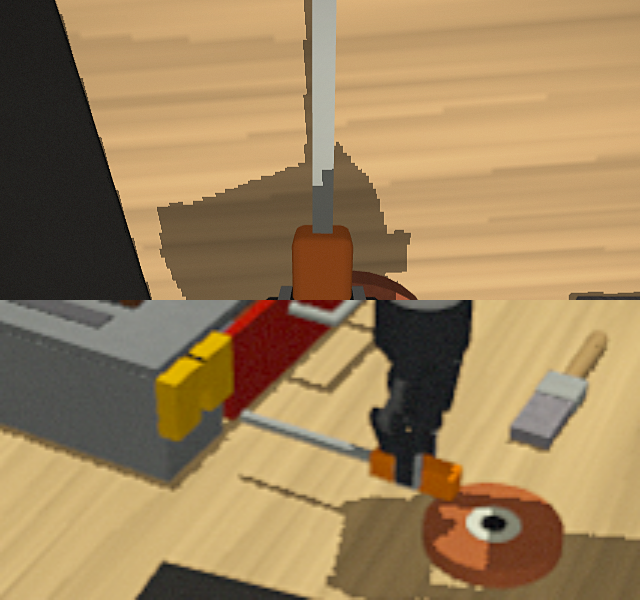

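Request:
{"name": "servo_tool", "arguments": {"motion": [-1,0,0.025,0.015,0.005,-1,0,0.025,0.015,0.005,-1,0.1,0.025,0.015,0.005,-1,0.25,0.025,0.015,0.005,-1,0.4,0.025,0.015,0.005]}}

```text
time: 11.8
tool_pos: [0.4861, 0.1914, 0.0533]
tool_rot: [-0.0, 0.999, -0.037, 0.0]
contact_force: [-0.0, -0.8, -0.3]
gripper_width: 0.263
grasp_force: 64.8
```

```bash
python3 -c "
from h import *
go(list(bw(-.018-.1625+.01,.217,.053)),-94.2)
b=shot('side');save(cv2.resize(b[0][230:330,200:413],(640,300)),'k3.png')"
```

```text
t 11.8 pos [0.4861 0.1914 0.0533] head -94.3 shift [ 0.006 -0.005  0.002] turn -0.002 F [-0.  -0.8 -0.3] w 0.26
```

View pics/k3.png

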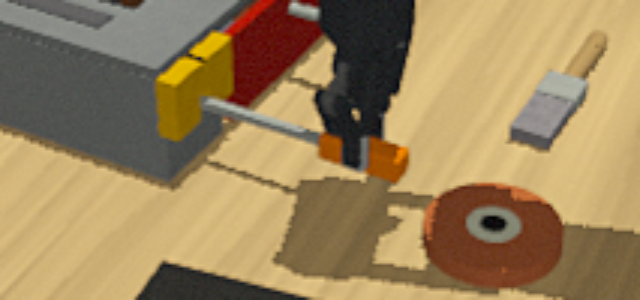

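The tip sits in the slot at (205,103) with no contact force.

Request:
{"name": "servo_tool", "arguments": {"motion": [-1,0.15,0,0,0,-1,0.3,0,0,0,-1,0.45,0,0,0,-1,0.55,0,0,0]}}

```text
time: 12.35
tool_pos: [0.5515, 0.1864, 0.0531]
tool_rot: [-0.0, 0.999, -0.037, 0.0]
contact_force: [-0.4, -0.8, -0.9]
gripper_width: 0.264
grasp_force: 64.8
```

Request:
{"name": "servo_tool", "arguments": {"motion": [-1,0.05,0,0,0,-1,0.1,0,0,0,-1,0.15,0,0,0,-1,0.15,0,0,0]}}

```text
time: 12.85
tool_pos: [0.5689, 0.1852, 0.0531]
tool_rot: [-0.0, 0.999, -0.037, 0.0]
contact_force: [0.3, -0.1, -1.2]
gripper_width: 0.265
grasp_force: 64.8
```

Request:
{"name": "servo_tool", "arguments": {"motion": [-1,0.05,0,0,0,-1,0.07,0,0,0,-1,0.07,0,0,0]}}

```text
time: 13.22
tool_pos: [0.5766, 0.1844, 0.0528]
tool_rot: [0.0, 0.999, -0.037, -0.001]
contact_force: [-3.4, -0.4, -0.9]
gripper_width: 0.265
grasp_force: 64.9
```

```bash
python3 -c "
from h import *
go(list(bw(-.018-.1625+.105,.217,.053)),-94.2)
e=shot('scene');w=cloud(*e[1:]);B=(w-BO)@np.array([BX,BY,[0,0,1]]).T
h=cv2.cvtColor(e[0],cv2.COLOR_RGB2HSV)
m=(abs(B[...,1])<.05)&(B[...,2]>.065)&(B[...,2]<.09)&(B[...,0]>-.2)&(B[...,0]<-.04);print('handle',np.round(np.median(B[m],0),4))
m=(h[...,0]>5)&(h[...,0]<22)&(h[...,1]>150)&(abs(B[...,1]-.217)<.03)&(B[...,2]>.04)&(B[...,2]<.09)&(B[...,0]<-.05);print('key handle x',B[m][:,0].min(),B[m][:,0].max(),B[m][:,1].min(),B[m][:,1].max())
"
```

```text
t 13.22 pos [0.5766 0.1844 0.0528] head -94.3 shift [ 0.042 -0.007 -0.001] turn -0.002 F [-3.4 -0.4 -0.9] w 0.26
handle [-0.049   0.0011  0.0778]
key handle x -0.10917389727885488 -0.05007163000812381 0.20505803164442457 0.22861738723203714
```

Request:
{"name": "servo_tool", "arguments": {"motion": [-1,0.05,0,0,0,-1,0.09,0,0,0,-1,0.12,0,0,0,-1,0.12,0,0,0]}}

```text
time: 13.78
tool_pos: [0.5844, 0.1837, 0.0497]
tool_rot: [0.001, 0.999, -0.037, -0.009]
contact_force: [-21.5, 1.0, 3.6]
gripper_width: 0.262
grasp_force: 65.4
```

```bash
cat >> h.py <<'E'
def drawer():
    e=shot('scene');w=cloud(*e[1:]);B=(w-BO)@np.array([BX,BY,[0,0,1]]).T
    m=(abs(B[...,1])<.05)&(B[...,2]>.07)&(B[...,2]<.084)&(B[...,0]>-.25)&(B[...,0]<-.04);print('handle',m.sum(),np.round(np.percentile(B[m],[5,50,95],axis=0),4).tolist()); return e
E
python3 -c "
from h import *
go(list(bw(-.018-.1625+.105,.217,.053)),-94.2)
drawer()"
```

```text
t 13.78 pos [0.5844 0.1837 0.0497] head -94.3 shift [-0.024 -0.009 -0.027] turn -0.002 F [-21.5   1.    3.6] w 0.26
handle 265 [[-0.11, -0.0441, 0.0714], [-0.1017, 0.0023, 0.0776], [-0.0493, 0.0449, 0.0828]]
```

Drawer has sprung out. Withdraw the key.

Request:
{"name": "servo_tool", "arguments": {"motion": [-1,-0.12,0,0,0,-1,-0.3,0,0,0,-1,-0.6,0,0,0,-1,-0.9,0,0,0,-1,-0.9,0,0,0]}}

```text
time: 14.45
tool_pos: [0.4826, 0.1917, 0.0532]
tool_rot: [-0.0, 0.999, -0.037, 0.001]
contact_force: [-0.5, -0.3, -1.0]
gripper_width: 0.262
grasp_force: 64.8
```

Request:
{"name": "servo_tool", "arguments": {"motion": [-1,-0.3,0,0,0,-1,-0.4,0,-0.1,0,-1,-0.4,0,-0.2,0]}}

```text
time: 14.82
tool_pos: [0.4369, 0.1953, 0.0784]
tool_rot: [-0.0, 0.999, -0.037, 0.002]
contact_force: [-0.1, -0.4, -1.2]
gripper_width: 0.263
grasp_force: 64.8
```

```bash
python3 -c "
from h import *
drawer()
go([.42,.372,.075],-86)"
```

```text
handle 274 [[-0.11, -0.0446, 0.071], [-0.1013, 0.0015, 0.078], [-0.0491, 0.0446, 0.0829]]
t 14.88 pos [0.4387 0.1957 0.0806] head -94.3 shift [-0.265 -1.454  0.048] turn -0.184 F [2.1 1.  1. ] w 0.26
```

Request:
{"name": "servo_tool", "arguments": {"motion": [-1,-0.1,-0.3,0,0,-1,-0.2,-0.7,0,0,-1,-0.2,-0.8,0,0,-1,-0.2,-0.8,0,0]}}

```text
time: 15.38
tool_pos: [0.4202, 0.2931, 0.0776]
tool_rot: [-0.0, 0.999, -0.037, 0.001]
contact_force: [0.2, -0.4, -1.5]
gripper_width: 0.262
grasp_force: 64.8
```

Request:
{"name": "servo_tool", "arguments": {"motion": [-1,-0.2,-0.4,0,-0.1,-1,-0.2,-0.7,0,-0.18,-1,-0.2,-0.7,0,-0.18]}}

```text
time: 15.75
tool_pos: [0.4023, 0.3789, 0.0775]
tool_rot: [-0.0, 0.999, 0.034, 0.001]
contact_force: [-1.1, -1.6, -0.6]
gripper_width: 0.263
grasp_force: 64.9
```

```bash
python3 -c "
from h import *
go([.405,.378,.0115],-86)"
```

```text
t 15.75 pos [0.4023 0.3789 0.0775] head -86.1 shift [0.021 0.009 0.55 ] turn -0.003 F [-1.1 -1.6 -0.6] w 0.26
```

Request:
{"name": "servo_tool", "arguments": {"motion": [-1,0,0,0.25,0,-1,0,0,0.45,0,-1,0,0,0.56,0,-1,0,0,0.56,0,-0.2,0,0,0.56,0]}}

```text
time: 16.38
tool_pos: [0.4021, 0.3778, 0.0105]
tool_rot: [-0.0, 0.999, 0.033, 0.001]
contact_force: [0.1, -0.8, -0.5]
gripper_width: 0.4
grasp_force: 0.0
```

Request:
{"name": "servo_tool", "arguments": {"motion": [0.2,0,0,0,0,0.2,0,0,0,0,0.2,0,0,-0.4,0,0.5,0,0,-1,0,1,0,0,-1,0]}}

```text
time: 17.0
tool_pos: [0.4042, 0.3804, 0.1362]
tool_rot: [-0.003, 0.999, 0.033, 0.005]
contact_force: [-0.5, 0.3, 0.8]
gripper_width: 0.934
grasp_force: 0.0
```

```bash
python3 -c "
from h import *
im=key('side')
go(list(bw(-.0972,0,.25)),-4.2)"
```

```text
handle 316 [0.4034 0.3805] [0.0728 0.0259] 5.436741828918457 0.02755449510489022
blade 617 [0.4865 0.3718] [0.3987 0.1378] 72.77188110351562
t 17.05 pos [0.4034 0.3799 0.1348] head -86.2 shift [ 0.948  3.481 -0.968] turn -1.821 F [ 1.  -0.1  0.5] w 1.0
```

Request:
{"name": "servo_tool", "arguments": {"motion": [1,0.1,0.1,-0.5,0,1,0.3,0.5,-0.95,0,1,0.48,1,-0.95,0,1,0.48,1,-0.95,0]}}

```text
time: 17.55
tool_pos: [0.4676, 0.2598, 0.2433]
tool_rot: [0.0, 1.0, 0.031, -0.0]
contact_force: [0.2, -0.0, -0.2]
gripper_width: 0.997
grasp_force: 0.0
```

Request:
{"name": "servo_tool", "arguments": {"motion": [1,0.2,0.5,0,0,1,0.48,1,0,0,1,0.48,1,0,0]}}

```text
time: 17.92
tool_pos: [0.5324, 0.1442, 0.2414]
tool_rot: [0.0, 1.0, 0.031, -0.002]
contact_force: [-0.6, 0.2, -0.3]
gripper_width: 1.003
grasp_force: 0.0
```

Request:
{"name": "servo_tool", "arguments": {"motion": [1,0,0.5,0,-0.2,1,0,1,0,-0.4,1,0,1,0,-0.6,1,0,1,0,-0.8,1,0,1,0,-1]}}

```text
time: 18.55
tool_pos: [0.5392, 0.0281, 0.2419]
tool_rot: [-0.001, 0.909, 0.416, -0.001]
contact_force: [0.3, -0.1, 0.3]
gripper_width: 1.005
grasp_force: 0.0
```

Request:
{"name": "servo_tool", "arguments": {"motion": [1,0,0,0,-0.2,0.3,0,0,0,-0.4,-0.3,0,0,0,-0.6,-0.3,0,0,0,-0.82,-0.3,0,0,0,-0.82]}}

```text
time: 19.18
tool_pos: [0.5394, 0.0281, 0.2422]
tool_rot: [-0.001, 0.733, 0.68, -0.001]
contact_force: [0.0, -0.3, -0.5]
gripper_width: 0.35
grasp_force: 0.0
```

```bash
python3 - <<'E'
from h import *
e=shot('wrist');w=cloud(*e[1:]);B=(w-BO)@np.array([BX,BY,[0,0,1]]).T
h=cv2.cvtColor(e[0],cv2.COLOR_RGB2HSV)
m=(abs(B[...,1])<.05)&(B[...,2]>.076)&(B[...,2]<.086)&(B[...,0]>-.2)&(B[...,0]<-.06)&(h[...,1]<90);print('handle',m.sum(),np.round(np.percentile(B[m],[3,50,97],axis=0),4).tolist())
r=((h[...,0]<6)|(h[...,0]>172))&(h[...,1]>150)&(B[...,2]>.095)&(B[...,2]<.106)&(abs(B[...,1])<.15);print('redtop',r.sum(),np.round(np.percentile(B[r],[3,50,97],axis=0),4).tolist())
go(list(bw(-.0972,0,.06)),-4.2)
E
```

```text
handle 1208 [[-0.114, -0.0465, 0.077], [-0.1082, 0.0038, 0.0808], [-0.1025, 0.0473, 0.0825]]
redtop 2955 [[-0.0633, -0.128, 0.0975], [-0.0583, 0.0744, 0.1007], [-0.0524, 0.1461, 0.1021]]
t 19.23 pos [0.5395 0.0279 0.2425] head -4.4 shift [-0.478  0.078  1.521] turn -0.003 F [ 0.8 -0.4 -1. ] w 0.35
```

Request:
{"name": "servo_tool", "arguments": {"motion": [-0.3,-0.2,0,0.3,0,-0.3,-0.48,-0.01,0.6,0,-0.3,-0.48,-0.01,0.9,0,-0.3,-0.48,-0.01,0.9,0]}}

```text
time: 19.73
tool_pos: [0.5318, -0.0299, 0.1319]
tool_rot: [-0.003, 0.734, 0.679, -0.002]
contact_force: [0.5, 0.2, -0.5]
gripper_width: 0.351
grasp_force: 0.0
```

Request:
{"name": "servo_tool", "arguments": {"motion": [-0.3,0,0,0.3,0,-0.3,0,0,0.62,0,-0.3,0,0,0.62,0,-1,0,0,0.62,0,-1,0,0,0.62,0]}}

```text
time: 20.35
tool_pos: [0.5361, -0.0305, 0.0638]
tool_rot: [0.001, 0.733, 0.68, 0.001]
contact_force: [-0.5, 1.4, 1.0]
gripper_width: 0.11
grasp_force: 58.6
```

Request:
{"name": "servo_tool", "arguments": {"motion": [-1,0,0,0,0,-1,0,0,0,0]}}

```text
time: 20.6
tool_pos: [0.5363, -0.0305, 0.0637]
tool_rot: [0.001, 0.733, 0.68, 0.001]
contact_force: [-1.0, 2.9, 6.0]
gripper_width: 0.117
grasp_force: 59.2
```

Request:
{"name": "servo_tool", "arguments": {"motion": [-1,0,-0.15,0,0,-1,0,-0.35,0,0,-1,0,-0.55,0,0,-1,0,-0.75,0,0,-1,0,-0.86,0,0]}}

```text
time: 21.22
tool_pos: [0.4335, -0.0228, 0.0637]
tool_rot: [0.002, 0.733, 0.68, 0.002]
contact_force: [2.1, 3.7, 3.9]
gripper_width: 0.109
grasp_force: 61.5
```

Request:
{"name": "servo_tool", "arguments": {"motion": [-1,0,0,0,0,-0.3,0,0,0,0,-0.3,0,0,0,0]}}

```text
time: 21.6
tool_pos: [0.4319, -0.0233, 0.0616]
tool_rot: [0.0, 0.733, 0.68, -0.0]
contact_force: [0.2, 0.4, -0.5]
gripper_width: 0.349
grasp_force: 0.0
```

Request:
{"name": "servo_tool", "arguments": {"motion": [-0.3,0,0,-0.5,0,0,0,0,-1,0,1,0,0,-1,0,1,0,0,-1,0]}}

```text
time: 22.1
tool_pos: [0.4316, -0.0231, 0.181]
tool_rot: [-0.0, 0.733, 0.68, -0.0]
contact_force: [0.1, 0.3, 0.4]
gripper_width: 0.899
grasp_force: 0.0
```

Request:
{"name": "servo_tool", "arguments": {"motion": [1,0,0.1,-0.5,0,1,0,0.4,-1,0,1,0,0.4,-1,0,1,0,0.4,-1,0]}}

```text
time: 22.6
tool_pos: [0.4792, -0.0265, 0.2994]
tool_rot: [-0.001, 0.733, 0.68, -0.001]
contact_force: [0.5, 0.1, 0.5]
gripper_width: 1.003
grasp_force: 0.0
```

```bash
python3 - <<'E'
from h import *
e=shot('wrist');save(e[0],'w5.png');w=cloud(*e[1:]);B=(w-BO)@np.array([BX,BY,[0,0,1]]).T
go(list(bw(-.0972,0,.06)),-4.2)
E
```

```text
t 22.65 pos [ 0.4786 -0.0264  0.2985] head -4.3 shift [0.011 0.556 1.985] turn -0.002 F [-0.2 -0.7 -0. ] w 1.0
```

View pics/w5.png

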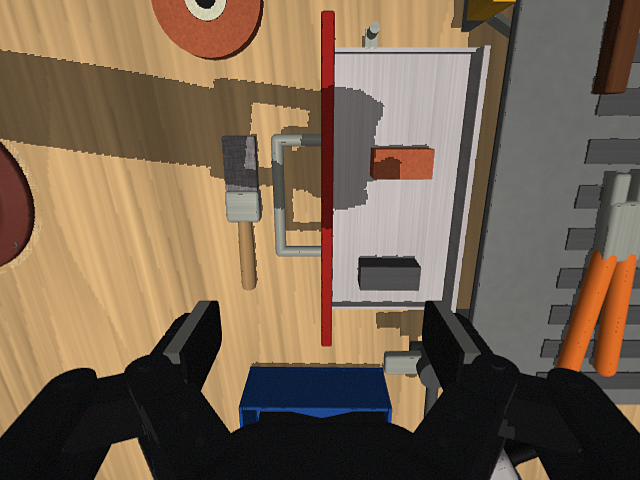

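Drawer is open, showing a red-brown offcut at (402,163) and the dark tube at (390,273). I'll check by height for any others.

```bash
cat >> h.py <<'E'
def offs(e,zlo=.052,x0=-.155,x1=-.005):
    w=cloud(*e[1:]);B=(w-BO)@np.array([BX,BY,[0,0,1]]).T
    m=((B[...,0]>x0)&(B[...,0]<x1)&(abs(B[...,1])<.14)&(B[...,2]>zlo)&(B[...,2]<.085)).astype(np.uint8)
    m=cv2.morphologyEx(m,cv2.MORPH_OPEN,np.ones((3,3)))
    n,L,st,_=cv2.connectedComponentsWithStats(m)
    for i in range(1,n):
        if st[i,4]<60: continue
        q=L==i; zt=np.percentile(w[q][:,2],90); q&=w[...,2]>zt-.006
        r=cv2.minAreaRect(w[q][:,:2].astype(np.float32)); a=cv2.boxPoints(r); s0,s1=a[1]-a[0],a[2]-a[1]; l=s0 if np.hypot(*s0)>np.hypot(*s1) else s1
        print('off',st[i,4],'c',np.round(r[0],4),'box',np.round(np.median(B[q],0),3),'sz',np.round(r[1],4),'longdir',round(np.degrees(np.arctan2(l[1],l[0]))%180,1),'ztop',round(zt,4),'rgb',np.median(e[0][q],0))
E
python3 - <<'E'
from h import *
e=shot('wrist');offs(e); offs(shot('scene'))
z=shot('scene')
for r in models.regions_of('scene','bin_in')[:2]: print(r['p'],r['pixel'])
go([.45,-.375,.3],-94)
E
```

```text
off 2099 c [ 0.6343 -0.0353] box [-0.007  0.019  0.068] sz [0.2775 0.0036] longdir 85.8 ztop 0.0693 rgb [144. 137. 136.]
off 1902 c [0.5679 0.0035] box [-0.076  0.035  0.065] sz [0.0318 0.0646] longdir 175.6 ztop 0.0658 rgb [170.  88.  57.]
off 1687 c [ 0.5513 -0.1286] box [-0.082 -0.096  0.067] sz [0.0314 0.0704] longdir 175.4 ztop 0.0677 rgb [78. 77. 77.]
off 671 c [ 0.491  -0.0257] box [-0.151 -0.006  0.08 ] sz [0.2755 0.0074] longdir 85.9 ztop 0.0812 rgb [79. 13. 11.]
off 266 c [ 0.5526 -0.127 ] box [-0.08  -0.095  0.064] sz [0.0307 0.0701] longdir 176.7 ztop 0.0666 rgb [82. 80. 82.]
off 294 c [0.5696 0.0036] box [-0.073  0.036  0.063] sz [0.0325 0.0657] longdir 176.2 ztop 0.0652 rgb [181.  90.  53.]
0.65 [178.5, 186.4]
t 22.85 pos [ 0.4786 -0.0264  0.2993] head -4.3 shift [-2.915 -0.021 -0.007] turn 1.994 F [ 0.1 -0.6 -0.1] w 1.0
```

Request:
{"name": "servo_tool", "arguments": {"motion": [1,0.1,0.3,0,0.2,1,0.3,0.7,0,0.4,1,0.3,0.72,0,0.6,1,0.3,0.72,0,0.8,1,0.3,0.72,0,1]}}

```text
time: 23.48
tool_pos: [0.568, 0.003, 0.3003]
tool_rot: [-0.0, 0.938, 0.346, -0.001]
contact_force: [-0.2, -0.7, -0.3]
gripper_width: 1.001
grasp_force: 0.0
```

Request:
{"name": "servo_tool", "arguments": {"motion": [1,0,0,0.2,0.2,0.5,0,0,0.4,0.4,0,0,0,0.6,0.6,0,0,0,0.8,0.8,0,0,0,0.9,1]}}

```text
time: 24.1
tool_pos: [0.5668, 0.0031, 0.1906]
tool_rot: [-0.0, 0.999, -0.04, -0.002]
contact_force: [-0.2, 0.2, 0.5]
gripper_width: 0.502
grasp_force: 0.0
```

```bash
python3 - <<'E'
from h import *
offs(shot('wrist'))
go([.568,.0035,.041],-94.2)
E
```

```text
off 975 c [0.6376 0.0033] box [-0.006  0.036  0.069] sz [0.1713 0.0029] longdir 85.5 ztop 0.0697 rgb [220. 212. 210.]
off 571 c [ 0.6278 -0.1295] box [-0.007 -0.098  0.069] sz [0.0931 0.0029] longdir 85.5 ztop 0.0696 rgb [206. 198. 196.]
off 60 c [0.6442 0.0972] box [-0.007  0.135  0.069] sz [0.0107 0.0022] longdir 85.5 ztop 0.0695 rgb [210.5 202.  200. ]
off 3147 c [0.5678 0.0035] box [-0.074  0.035  0.065] sz [0.032  0.0639] longdir 176.0 ztop 0.0655 rgb [103.  54.  36.]
off 3782 c [ 0.551  -0.1283] box [-0.081 -0.097  0.067] sz [0.0313 0.0705] longdir 175.5 ztop 0.0674 rgb [89. 88. 87.]
off 689 c [0.4985 0.0986] box [-0.152  0.125  0.081] sz [0.0301 0.0021] longdir 85.2 ztop 0.082 rgb [71. 16. 14.]
off 1832 c [0.4921 0.0093] box [-0.152  0.036  0.08 ] sz [0.0773 0.002 ] longdir 85.9 ztop 0.0819 rgb [72. 16. 14.]
off 2293 c [ 0.4827 -0.1152] box [-0.152 -0.089  0.081] sz [0.1008 0.0022] longdir 85.7 ztop 0.082 rgb [72. 16. 14.]
t 24.15 pos [0.5662 0.0031 0.1892] head -94.8 shift [ 0.022 -0.004  1.235] turn -0.012 F [ 0.3 -0.3 -1.8] w 0.5
```

Request:
{"name": "servo_tool", "arguments": {"motion": [0.2,0.01,0,0.3,0,0.2,0.02,0,0.6,0,0.2,0.02,0,0.8,0,0.2,0.02,0,0.8,0]}}

```text
time: 24.65
tool_pos: [0.5686, 0.0029, 0.0948]
tool_rot: [-0.0, 0.999, -0.037, -0.003]
contact_force: [-0.0, -1.2, 0.0]
gripper_width: 0.6
grasp_force: 0.0
```

Request:
{"name": "servo_tool", "arguments": {"motion": [0.2,0,0,0.2,0,0.2,0,0,0.42,0,0.2,0,0,0.42,0,-1,0,0,0.42,0,-1,0,0,0.42,0]}}

```text
time: 25.28
tool_pos: [0.5725, 0.0026, 0.0495]
tool_rot: [0.0, 0.999, -0.037, 0.002]
contact_force: [-0.8, 0.1, 2.1]
gripper_width: 0.353
grasp_force: 62.0
```

Request:
{"name": "servo_tool", "arguments": {"motion": [-1,0,0,0,0,-1,0,0,-0.3,0,-1,0,0,-0.6,0,-1,0,0,-1,0,-1,0,0,-1,0]}}

```text
time: 25.9
tool_pos: [0.5736, 0.0023, 0.1719]
tool_rot: [0.0, 0.999, -0.037, 0.005]
contact_force: [0.2, 0.2, -3.8]
gripper_width: 0.359
grasp_force: 61.3
```

```bash
python3 - <<'E'
from h import *
print(manip.state()['grasp_force'])
go([.446,-.33,.16],-94.2)
E
```

```text
61.31757616996765
t 25.9 pos [0.5736 0.0023 0.1719] head -94.3 shift [-0.855  2.841  0.093] turn -0.002 F [ 0.2  0.2 -3.8] w 0.36
```

Request:
{"name": "servo_tool", "arguments": {"motion": [-1,-0.25,0.3,-0.1,0,-1,-0.5,0.7,-0.1,0,-1,-0.85,1,-0.1,0,-1,-0.85,1,-0.1,0]}}

```text
time: 26.4
tool_pos: [0.4566, -0.1103, 0.1757]
tool_rot: [-0.001, 0.999, -0.039, -0.003]
contact_force: [0.8, 0.4, -3.8]
gripper_width: 0.355
grasp_force: 61.4
```

Request:
{"name": "servo_tool", "arguments": {"motion": [-1,0,0.4,0,0,-1,0,0.9,0,0,-1,0,1,0,0,-1,0,1,0,0]}}

```text
time: 26.9
tool_pos: [0.451, -0.2286, 0.1775]
tool_rot: [-0.001, 0.999, -0.038, -0.001]
contact_force: [0.0, -0.4, -4.1]
gripper_width: 0.357
grasp_force: 61.9
```

```bash
python3 - <<'E'
from h import *
print(manip.state()['grasp_force'])
e=shot('scene');w=cloud(*e[1:]);h=cv2.cvtColor(e[0],cv2.COLOR_RGB2HSV)
go([.446,-.333,.03],-94.2)
E
```

```text
61.90176486968994
t 26.95 pos [ 0.4511 -0.2279  0.1777] head -94.3 shift [0.025 0.879 1.229] turn -0.001 F [ 0.1 -0.1 -3.8] w 0.36
```

Request:
{"name": "servo_tool", "arguments": {"motion": [-1,0.02,0.4,0,0,-1,0.02,0.88,0,0,-1,0.02,0.88,0.3,0,-1,0.02,0.88,0.6,0,-1,0.02,0.88,0.8,0]}}

```text
time: 27.58
tool_pos: [0.4456, -0.3318, 0.0804]
tool_rot: [-0.001, 0.999, -0.036, -0.001]
contact_force: [-0.1, -0.1, -4.1]
gripper_width: 0.352
grasp_force: 62.1
```

Request:
{"name": "servo_tool", "arguments": {"motion": [-1,0,0,0.2,0,-1,0,0,0.42,0,-1,0,0,0.42,0,0.1,0,0,0.42,0,0.2,0,0,0.42,0]}}

```text
time: 28.2
tool_pos: [0.4504, -0.3431, 0.0395]
tool_rot: [0.011, 0.999, -0.036, 0.005]
contact_force: [-1.1, -23.9, 4.2]
gripper_width: 0.597
grasp_force: 23.5
```

Request:
{"name": "servo_tool", "arguments": {"motion": [0.2,0,0,-0.4,0,0.2,0,0,-0.9,0,0.2,0,0,-1,0,0.2,0,0,-1,0]}}

```text
time: 28.7
tool_pos: [0.4472, -0.334, 0.1543]
tool_rot: [0.001, 0.999, -0.036, 0.001]
contact_force: [1.0, 0.0, -0.3]
gripper_width: 0.6
grasp_force: 0.0
```

```bash
python3 - <<'E'
from h import *
e=shot('scene');save(np.vstack([e[0][130:260,100:380].repeat(2,0).repeat(2,1)]),'b1.png');offs(e)
w=cloud(*e[1:]);h=cv2.cvtColor(e[0],cv2.COLOR_RGB2HSV)
m=(abs(w[...,0]-.446)<.075)&(abs(w[...,1]+.375)<.095)&(w[...,2]<.06)&(w[...,2]>.015)&(h[...,0]<25);print(m.sum(),np.median(w[m],0))
go([.551,-.1283,.19],-94.5)
E
```

```text
off 661 c [ 0.4909 -0.0262] box [-0.151  0.013  0.079] sz [0.2716 0.0076] longdir 85.8 ztop 0.0808 rgb [78. 13. 11.]
off 266 c [ 0.5525 -0.1264] box [-0.08  -0.095  0.064] sz [0.0321 0.0711] longdir 176.0 ztop 0.0663 rgb [82. 80. 82.]
95 [ 0.45251765 -0.3463456   0.03153665]
t 28.75 pos [ 0.4462 -0.3333  0.1523] head -94.2 shift [ 0.746 -1.767 -0.314] turn 0.007 F [ 0.2  0.4 -1. ] w 0.6
```

View pics/b1.png

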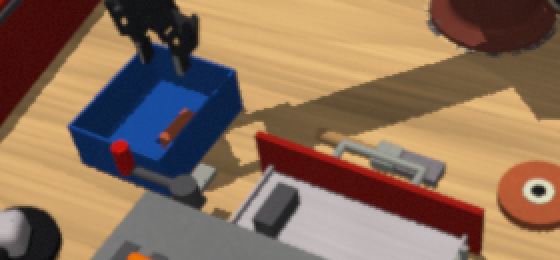

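The flat is in the bin (at (175,127)); the tube is still in the drawer at (275,208).

Request:
{"name": "servo_tool", "arguments": {"motion": [0,0.1,-0.1,-0.35,0,0,0.2,-0.5,-0.35,0,0,0.35,-0.9,-0.35,0,0,0.37,-0.9,-0.35,0]}}

```text
time: 29.25
tool_pos: [0.498, -0.2264, 0.1918]
tool_rot: [-0.001, 0.999, -0.035, -0.002]
contact_force: [0.1, -0.4, -0.4]
gripper_width: 0.497
grasp_force: 0.0
```

Request:
{"name": "servo_tool", "arguments": {"motion": [0,0.2,-0.4,0,0,0,0.37,-0.87,0,0,0,0.37,-0.87,0,0,0,0.37,-0.87,0,0]}}

```text
time: 29.75
tool_pos: [0.5494, -0.1296, 0.193]
tool_rot: [-0.0, 0.999, -0.037, -0.001]
contact_force: [-0.2, -0.6, 0.8]
gripper_width: 0.497
grasp_force: 0.0
```

```bash
python3 - <<'E'
from h import *
offs(shot('wrist'))
go([.551,-.1283,.044],-94.5)
E
```

```text
off 191 c [0.6435 0.0811] box [-0.006  0.118  0.069] sz [0.036  0.0021] longdir 85.7 ztop 0.0698 rgb [209. 201. 199.]
off 1311 c [ 0.6332 -0.0562] box [-0.007 -0.02   0.069] sz [0.2396 0.0021] longdir 85.7 ztop 0.0698 rgb [218. 209. 207.]
off 3190 c [ 0.5511 -0.1284] box [-0.081 -0.098  0.067] sz [0.03   0.0706] longdir 175.7 ztop 0.0676 rgb [49. 49. 49.]
off 3718 c [0.4939 0.0298] box [-0.152  0.055  0.08 ] sz [0.1681 0.0024] longdir 85.7 ztop 0.0818 rgb [74. 17. 15.]
off 1712 c [ 0.4822 -0.1243] box [-0.152 -0.099  0.08 ] sz [0.0774 0.002 ] longdir 85.8 ztop 0.0817 rgb [76. 17. 15.]
t 29.8 pos [ 0.5494 -0.1301  0.1933] head -94.3 shift [ 0.015 -0.016  1.244] turn 0.004 F [-0.  -1.   0.6] w 0.5
```

Request:
{"name": "servo_tool", "arguments": {"motion": [0,0.01,-0.01,0.3,0,0,0.01,-0.01,0.6,0,0,0.01,-0.01,0.8,0,0,0.01,-0.01,0.8,0]}}

```text
time: 30.3
tool_pos: [0.549, -0.129, 0.0958]
tool_rot: [-0.001, 0.999, -0.038, -0.003]
contact_force: [-0.1, 0.5, -0.3]
gripper_width: 0.5
grasp_force: 0.0
```

Request:
{"name": "servo_tool", "arguments": {"motion": [0,0,0,0.2,0,0,0,0,0.42,0,0,0,0,0.42,0,-1,0,0,0.42,0,-1,0,0,0.42,0]}}

```text
time: 30.92
tool_pos: [0.5526, -0.1288, 0.0501]
tool_rot: [0.0, 0.999, -0.037, 0.001]
contact_force: [0.5, 0.8, -0.8]
gripper_width: 0.334
grasp_force: 60.9
```

Request:
{"name": "servo_tool", "arguments": {"motion": [-1,0,0,0,0,-1,0,0,-0.3,0,-1,0,0,-0.6,0,-1,0,0,-1,0,-1,0,0,-1,0]}}

```text
time: 31.55
tool_pos: [0.5545, -0.1292, 0.1741]
tool_rot: [0.002, 0.999, -0.037, 0.005]
contact_force: [1.0, 0.1, -0.7]
gripper_width: 0.335
grasp_force: 61.1
```

```bash
python3 - <<'E'
from h import *
print(manip.state()['grasp_force'])
go([.446,-.418,.18],-94.2)
E
```

```text
61.059405505657196
t 31.55 pos [ 0.5545 -0.1292  0.1741] head -94.3 shift [-0.722  2.467 -0.049] turn -0.001 F [ 1.   0.1 -0.7] w 0.33
```

Request:
{"name": "servo_tool", "arguments": {"motion": [-1,-0.4,0.1,-0.1,0,-1,-0.72,0.4,-0.1,0,-1,-0.72,0.8,-0.1,0,-1,-0.72,0.82,-0.1,0]}}

```text
time: 32.05
tool_pos: [0.4568, -0.2216, 0.1792]
tool_rot: [-0.0, 0.999, -0.039, -0.001]
contact_force: [-0.1, 0.2, -1.2]
gripper_width: 0.334
grasp_force: 61.0
```

Request:
{"name": "servo_tool", "arguments": {"motion": [-1,0,0.4,0,0,-1,0,0.82,0,0,-1,0,0.82,0,0]}}

```text
time: 32.42
tool_pos: [0.4503, -0.3196, 0.1794]
tool_rot: [-0.0, 0.999, -0.039, -0.001]
contact_force: [0.5, -0.6, -2.3]
gripper_width: 0.332
grasp_force: 61.0
```

Request:
{"name": "servo_tool", "arguments": {"motion": [-1,0,0.4,0,0,-1,0,0.82,0,0,-1,0,0.82,0.4,0,-1,0,0.82,0.8,0,-1,0,0.82,0.8,0]}}

```text
time: 33.05
tool_pos: [0.441, -0.4115, 0.0784]
tool_rot: [-0.005, 0.999, -0.037, -0.004]
contact_force: [0.3, 0.8, -1.3]
gripper_width: 0.332
grasp_force: 61.0
```

```bash
python3 - <<'E'
from h import *
print(manip.state()['grasp_force'])
go([.446,-.418,.034],-94.2)
E
```

```text
60.95604658126831
t 33.05 pos [ 0.441  -0.4115  0.0784] head -94.2 shift [0.048 0.055 0.369] turn -0.0 F [ 0.3  0.8 -1.3] w 0.33
```

Request:
{"name": "servo_tool", "arguments": {"motion": [-1,0,0,0.2,0,-1,0,0,0.4,0,-1,0,0,0.4,0,-0.1,0,0,0.4,0,-0.05,0,0,0.4,0]}}

```text
time: 33.67
tool_pos: [0.4448, -0.4151, 0.0385]
tool_rot: [-0.001, 0.999, -0.037, 0.001]
contact_force: [1.3, 8.0, 4.8]
gripper_width: 0.469
grasp_force: 4.0
```

Request:
{"name": "servo_tool", "arguments": {"motion": [-0.05,0,0,-0.4,0,-0.05,0,0,-0.9,0,-0.05,0,0,-1,0,-0.05,0,0,-1,0]}}

```text
time: 34.17
tool_pos: [0.4441, -0.4169, 0.1588]
tool_rot: [0.002, 0.999, -0.037, 0.001]
contact_force: [0.7, -0.5, -0.7]
gripper_width: 0.477
grasp_force: 0.0
```

```bash
python3 - <<'E'
from h import *
e=shot('scene');save(e[0][130:260,100:380].repeat(2,0).repeat(2,1),'b2.png');offs(e)
w=cloud(*e[1:]);h=cv2.cvtColor(e[0],cv2.COLOR_RGB2HSV)
key('side')
go(list(bw(-.26,0,.2)),-94.2)
E
```

```text
off 686 c [ 0.4914 -0.0253] box [-0.15   0.009  0.08 ] sz [0.2763 0.0076] longdir 85.7 ztop 0.0815 rgb [77. 12. 10.]
handle 321 [0.404  0.3801] [0.0745 0.0262] 5.889626979827881 0.027424187350896467
blade 635 [0.4876 0.3723] [0.3981 0.1381] 73.26563262939453
t 34.27 pos [ 0.4428 -0.4154  0.1549] head -94.3 shift [-0.755 -3.266 -0.369] turn -0.002 F [-0.2 -0.2 -1.1] w 0.47
```

View pics/b2.png

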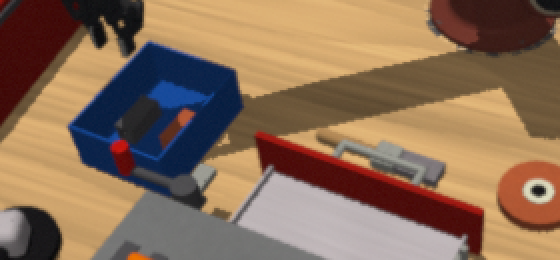

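Request:
{"name": "servo_tool", "arguments": {"motion": [-0.05,0,-0.1,-0.4,0,-0.05,-0.1,-0.5,-0.4,0,-0.05,-0.11,-1,-0.4,0,-0.05,-0.11,-1,-0.4,0]}}

```text
time: 34.78
tool_pos: [0.4382, -0.2916, 0.2014]
tool_rot: [-0.002, 0.999, -0.035, -0.002]
contact_force: [0.2, -1.4, -0.2]
gripper_width: 0.471
grasp_force: 0.0
```

Request:
{"name": "servo_tool", "arguments": {"motion": [-0.3,-0.05,-0.5,0,0,-0.3,-0.11,-1,0,0,-0.3,-0.11,-1,0,0]}}

```text
time: 35.15
tool_pos: [0.4341, -0.1722, 0.2023]
tool_rot: [-0.001, 0.999, -0.035, -0.001]
contact_force: [0.3, -0.1, 0.2]
gripper_width: 0.347
grasp_force: 0.0
```

Request:
{"name": "servo_tool", "arguments": {"motion": [-0.3,-0.05,-0.5,0,0,-0.3,-0.11,-1,0,0,-0.3,-0.11,-1,0,0]}}

```text
time: 35.52
tool_pos: [0.4303, -0.0522, 0.203]
tool_rot: [-0.0, 0.999, -0.035, -0.001]
contact_force: [-0.1, -0.1, -0.1]
gripper_width: 0.35
grasp_force: 0.0
```

Request:
{"name": "servo_tool", "arguments": {"motion": [-0.3,0,-0.25,0,-0.2,-0.3,0,-0.25,0,-0.4,-0.3,0,-0.25,0,-0.6,-0.3,0,-0.25,0,-0.8,-0.3,0,-0.25,0,-1]}}

```text
time: 36.15
tool_pos: [0.4331, -0.0261, 0.2033]
tool_rot: [-0.0, 0.937, 0.349, -0.001]
contact_force: [-0.8, 0.2, -0.2]
gripper_width: 0.352
grasp_force: 0.0
```

Request:
{"name": "servo_tool", "arguments": {"motion": [-0.3,0,0,0,-0.2,-0.3,0,0,0,-0.4,-0.3,0,0,0,-0.6,-0.3,0,0,0,-0.8,-0.3,0,0,0,-1]}}

```text
time: 36.78
tool_pos: [0.433, -0.0261, 0.2033]
tool_rot: [-0.0, 0.732, 0.681, -0.001]
contact_force: [0.7, 0.4, 0.3]
gripper_width: 0.351
grasp_force: 0.0
```

```bash
python3 - <<'E'
from h import *
e=shot('wrist');w=cloud(*e[1:]);B=(w-BO)@np.array([BX,BY,[0,0,1]]).T
h=cv2.cvtColor(e[0],cv2.COLOR_RGB2HSV)
m=(abs(B[...,1])<.05)&(B[...,2]>.076)&(B[...,2]<.086)&(B[...,0]>-.3)&(B[...,0]<-.06)&(h[...,1]<90);print('handle',m.sum(),np.round(np.percentile(B[m],[3,50,97],axis=0),4).tolist())
go([.432,-.0233,.062],-4.2)
E
```

```text
handle 1804 [[-0.2137, -0.0466, 0.0775], [-0.2082, 0.0037, 0.0809], [-0.2028, 0.0476, 0.0826]]
t 36.83 pos [ 0.433  -0.0261  0.2033] head -3.9 shift [ 0.023 -0.008  1.178] turn 0.006 F [ 0.1 -0.2  0.2] w 0.35
```

Request:
{"name": "servo_tool", "arguments": {"motion": [-0.3,0.02,-0.01,0.3,0,-0.3,0.02,-0.01,0.7,0,-0.3,0.02,-0.01,1,0,-0.3,0.02,-0.01,1,0]}}

```text
time: 37.33
tool_pos: [0.4291, -0.0224, 0.0805]
tool_rot: [-0.003, 0.734, 0.679, -0.003]
contact_force: [-0.2, -0.2, 0.4]
gripper_width: 0.351
grasp_force: 0.0
```

Request:
{"name": "servo_tool", "arguments": {"motion": [-0.3,0,0,0.17,0,-0.3,0,0,0.17,0,-1,0,0,0.17,0,-1,0,0,0.17,0,-1,0,0,0.17,0]}}

```text
time: 37.95
tool_pos: [0.4333, -0.0224, 0.0658]
tool_rot: [0.002, 0.733, 0.68, 0.001]
contact_force: [-0.2, -0.8, 6.2]
gripper_width: 0.11
grasp_force: 58.9
```

Request:
{"name": "servo_tool", "arguments": {"motion": [-1,0,0.08,0,0,-1,0,0.22,0,0,-1,0,0.36,0,0,-1,0,0.5,0,0,-1,0,0.6,0,0]}}

```text
time: 38.58
tool_pos: [0.5052, -0.0278, 0.0658]
tool_rot: [0.001, 0.733, 0.68, 0.0]
contact_force: [-2.8, -2.0, 8.2]
gripper_width: 0.114
grasp_force: 59.7
```

Request:
{"name": "servo_tool", "arguments": {"motion": [-1,0,0.1,0,0,-1,0,0.2,0,0,-1,0,0.3,0,0,-1,0,0.4,0,0,-1,0,0.5,0,0]}}

```text
time: 39.2
tool_pos: [0.5625, -0.0321, 0.0657]
tool_rot: [-0.001, 0.733, 0.68, -0.002]
contact_force: [-10.4, -2.6, 14.9]
gripper_width: 0.109
grasp_force: 60.5
```

```bash
python3 - <<'E'
from h import *
drawer()
go(list(bw(-.057,0,.062)),-4.2)
E
```

```text
handle 104 [[-0.0831, -0.0032, 0.0726], [-0.0746, 0.0193, 0.0779], [-0.0598, 0.0461, 0.0814]]
t 39.25 pos [ 0.564  -0.0322  0.0658] head -4.3 shift [0.007 0.168 0.031] turn -0.001 F [-7.9 -1.2 11.3] w 0.11
```

Request:
{"name": "servo_tool", "arguments": {"motion": [-1,0,0.06,0,0,-1,0,0.12,0,0,-1,0,0.17,0,0,-1,0,0.21,0,0,-1,0,0.21,0,0]}}

```text
time: 39.88
tool_pos: [0.5823, -0.0335, 0.0656]
tool_rot: [-0.007, 0.733, 0.681, -0.007]
contact_force: [-29.4, -1.9, 28.6]
gripper_width: 0.115
grasp_force: 62.9
```

```bash
python3 - <<'E'
from h import *
drawer()
go(list(bw(-.057,0,.062)),-4.2)
E
```

```text
handle 102 [[-0.0635, -0.0017, 0.072], [-0.0546, 0.0217, 0.0781], [-0.0448, 0.0476, 0.0821]]
t 39.92 pos [ 0.5823 -0.0335  0.0656] head -4.2 shift [0.007 0.016 0.03 ] turn -0.0 F [-29.   -0.4  28.6] w 0.12
```

Request:
{"name": "servo_tool", "arguments": {"motion": [-1,0,0.03,0,0,-1,0,0.03,0,0,-1,0,-0.05,0,0,-0.3,0,-0.05,0,0,-0.3,0,-0.05,0,0]}}

```text
time: 40.55
tool_pos: [0.5828, -0.0329, 0.0639]
tool_rot: [0.0, 0.733, 0.68, 0.0]
contact_force: [-0.6, 0.1, -0.4]
gripper_width: 0.349
grasp_force: 0.0
```

Request:
{"name": "servo_tool", "arguments": {"motion": [-0.3,0,0,-0.5,0,-0.3,0,0,-1,0,-0.3,0,0,-1,0]}}

```text
time: 40.92
tool_pos: [0.5868, -0.0336, 0.1911]
tool_rot: [0.005, 0.733, 0.68, 0.004]
contact_force: [1.0, 0.7, -0.2]
gripper_width: 0.352
grasp_force: 0.0
```

```bash
python3 - <<'E'
from h import *
e=shot('wrist');w=cloud(*e[1:]);B=(w-BO)@np.array([BX,BY,[0,0,1]]).T
h=cv2.cvtColor(e[0],cv2.COLOR_RGB2HSV)
m=(abs(B[...,1])<.05)&(B[...,2]>.076)&(B[...,2]<.086)&(B[...,0]>-.3)&(B[...,0]<-.03)&(h[...,1]<90);print('handle',m.sum(),np.round(np.percentile(B[m],[3,50,97],axis=0),4).tolist())
r=((h[...,0]<6)|(h[...,0]>172))&(h[...,1]>150)&(B[...,2]>.095)&(B[...,2]<.106)&(abs(B[...,1])<.15);print('redtop',r.sum(),np.round(np.percentile(B[r],[3,50,97],axis=0),4).tolist())
drawer()
go([.5886,-.3262,.1206],-5)
E
```

```text
handle 1926 [[-0.0672, -0.0464, 0.0774], [-0.0616, 0.0041, 0.0808], [-0.0563, 0.0475, 0.0826]]
redtop 5710 [[-0.0166, -0.0439, 0.0972], [-0.0115, 0.0661, 0.1006], [-0.0055, 0.1417, 0.102]]
handle 169 [[-0.0637, -0.0444, 0.0722], [-0.0578, 0.0012, 0.0779], [-0.0541, 0.0451, 0.0816]]
t 41.02 pos [ 0.5833 -0.033   0.1845] head -4.3 shift [-2.433  0.225  0.533] turn 0.016 F [-1.2  0.8 -0.2] w 0.35
```

Request:
{"name": "servo_tool", "arguments": {"motion": [0.2,-0.5,0.05,0,0,0.2,-1,0.05,0,0,0.2,-1,0.05,0,0]}}

```text
time: 41.4
tool_pos: [0.5781, -0.1561, 0.1809]
tool_rot: [-0.002, 0.735, 0.678, -0.001]
contact_force: [1.0, 0.3, 0.5]
gripper_width: 0.597
grasp_force: 0.0
```

Request:
{"name": "servo_tool", "arguments": {"motion": [0.2,-0.5,0.1,0,0,0.2,-1,0.1,0,0,0.2,-1,0.1,0,0]}}

```text
time: 41.78
tool_pos: [0.5816, -0.2758, 0.1814]
tool_rot: [-0.002, 0.734, 0.679, -0.001]
contact_force: [-0.5, 0.3, -0.6]
gripper_width: 0.599
grasp_force: 0.0
```

Request:
{"name": "servo_tool", "arguments": {"motion": [0.2,-0.2,0.05,0,0,0.2,-0.43,0.07,0,0,0.2,-0.43,0.07,0,0]}}

```text
time: 42.15
tool_pos: [0.5872, -0.3274, 0.1835]
tool_rot: [-0.0, 0.733, 0.68, -0.0]
contact_force: [0.1, 0.0, -0.1]
gripper_width: 0.599
grasp_force: 0.0
```

```bash
python3 -c "
from h import *
im,d,c,P=shot('wrist'); w=cloud(d,c,P);hsv=cv2.cvtColor(im,cv2.COLOR_RGB2HSV)
m=((hsv[...,0]<6)|(hsv[...,0]>172))&(hsv[...,1]>150)&(w[...,2]>.138)&(w[...,2]<.152)
print(m.sum(),cv2.minEnclosingCircle(w[m][:,:2].astype(np.float32)),np.median(w[m],0))
go([.5886,-.3262,.1206],-5)"
```

```text
1312 ((0.589344322681427, -0.32352352142333984), 0.011710683815181255) [ 0.58934917 -0.32224764  0.14546522]
t 42.2 pos [ 0.5873 -0.3265  0.1836] head -4.3 shift [0.003 0.011 0.525] turn 0.015 F [ 1.1  0.1 -0. ] w 0.6
```

Knob is right below; descend, grip, and plan the reverse arc.

Request:
{"name": "servo_tool", "arguments": {"motion": [0.2,0.01,0.02,0.25,0,0.2,0.02,0.02,0.51,0,0.2,0.02,0.02,0.51,0,-1,0.02,0.02,0.51,0,-1,0.02,0.02,0.51,0]}}

```text
time: 42.82
tool_pos: [0.5902, -0.324, 0.1252]
tool_rot: [0.001, 0.733, 0.68, -0.0]
contact_force: [-3.3, -0.2, 2.1]
gripper_width: 0.255
grasp_force: 58.6
```

Request:
{"name": "servo_tool", "arguments": {"motion": [-1,0,0,0,0,-1,0,0,0,0]}}

```text
time: 43.08
tool_pos: [0.5902, -0.324, 0.1252]
tool_rot: [0.001, 0.733, 0.68, 0.0]
contact_force: [-3.2, 0.8, 6.3]
gripper_width: 0.252
grasp_force: 58.9
```

```bash
python3 -c "
from h import *
go([.5886,-.3262,.1206],-5);print(manip.state()['grasp_force']);arc(1.56,[1.4,1.25,1.1,.95,.78]);print();arc(1.56,[1.56])"
```

```text
t 43.08 pos [ 0.5902 -0.324   0.1252] head -4.3 shift [-0.019 -0.012  0.038] turn 0.016 F [-3.2  0.8  6.3] w 0.25
58.92286777496338
1.4 [ 0.01 -0.12 -0.  ] 0.2
1.25 [ 0.04 -0.23 -0.  ] 0.39
1.1 [ 0.08 -0.33 -0.  ] 0.59
0.95 [ 0.14 -0.43 -0.  ] 0.78
0.78 [ 0.22 -0.53 -0.  ] 0.99

1.56 [0. 0. 0.] -0.0
```

Request:
{"name": "servo_tool", "arguments": {"motion": [-1,0.01,-0.12,0,0.2,-1,0.04,-0.23,0,0.39,-1,0.08,-0.33,0,0.59,-1,0.14,-0.43,0,0.78,-1,0.22,-0.53,0,0.99]}}

```text
time: 43.7
tool_pos: [0.5285, -0.2952, 0.1252]
tool_rot: [0.003, 0.937, 0.349, -0.0]
contact_force: [-3.2, -5.3, 3.8]
gripper_width: 0.257
grasp_force: 59.3
```

Request:
{"name": "servo_tool", "arguments": {"motion": [-1,0.01,-0.12,0,0.2,-1,0.04,-0.23,0,0.39,-1,0.08,-0.33,0,0.59,-1,0.14,-0.43,0,0.78,-1,0.2,-0.51,0,0.95]}}

```text
time: 44.32
tool_pos: [0.5049, -0.2332, 0.1252]
tool_rot: [0.003, 1.0, -0.017, -0.001]
contact_force: [-9.3, -4.9, 7.1]
gripper_width: 0.255
grasp_force: 59.7
```

Request:
{"name": "servo_tool", "arguments": {"motion": [-1,0,0,0,0,-0.2,0,0,0,0,-0.2,0,0,0,0,-0.2,0,0,-0.5,0,0,0,0,-1,0]}}

```text
time: 44.95
tool_pos: [0.5059, -0.2301, 0.2431]
tool_rot: [-0.001, 1.0, -0.014, -0.001]
contact_force: [1.0, -1.5, 0.1]
gripper_width: 0.501
grasp_force: 0.0
```

Request:
{"name": "servo_tool", "arguments": {"motion": [0.5,0,0,-0.5,0,1,-0.2,0,-1,0,1,-0.4,0,-1,0]}}

```text
time: 45.32
tool_pos: [0.4596, -0.2302, 0.3699]
tool_rot: [0.003, 1.0, -0.013, 0.005]
contact_force: [-0.1, -0.0, -0.6]
gripper_width: 1.001
grasp_force: 0.0
```

```bash
python3 - <<'E'
from h import *
im,d,c,P=shot('wrist'); w=cloud(d,c,P);hsv=cv2.cvtColor(im,cv2.COLOR_RGB2HSV)
m=((hsv[...,0]<6)|(hsv[...,0]>172))&(hsv[...,1]>150)&(w[...,2]>.138)&(w[...,2]<.152)
k,r=cv2.minEnclosingCircle(w[m][:,:2].astype(np.float32)); v=np.array(k)-PV
print('knob',k,r,'cam',(np.arctan2(v[1],v[0])%(2*np.pi))-np.pi+.0735)
e=drawer();w=cloud(*e[1:]);h=cv2.cvtColor(e[0],cv2.COLOR_RGB2HSV)
key('side')
m=(abs(w[...,0]-.446)<.072)&(abs(w[...,1]+.375)<.092)&(w[...,2]>.012)&((h[...,1]<110)|(h[...,0]<25));print('inbin',m.sum(),np.round(np.percentile(w[m],[2,50,98],axis=0),3))
save(np.hstack([e[0][130:330,100:500]]).repeat(2,0).repeat(2,1)[:600],'f.png'); go([.5,-.2,.3])
E
```

```text
knob (0.3315110206604004, -0.4333252012729645) 0.2763616442680359 cam 0.7157323136209802
handle 171 [[-0.0643, -0.0439, 0.0726], [-0.0575, 0.0007, 0.0779], [-0.0539, 0.0459, 0.0819]]
handle 325 [0.404  0.3801] [0.0745 0.0265] 4.467032432556152 0.027569762202655834
blade 624 [0.4878 0.3716] [0.3985 0.1385] 73.26753234863281
inbin 691 [[ 0.413 -0.458  0.015]
 [ 0.458 -0.352  0.036]
 [ 0.498 -0.284  0.483]]
t 45.48 pos [ 0.4582 -0.2294  0.3633] head -91.6 shift [ 0.34  -0.255  0.528] turn None F [0.6 0.7 0.2] w 1.0
```

View pics/f.png

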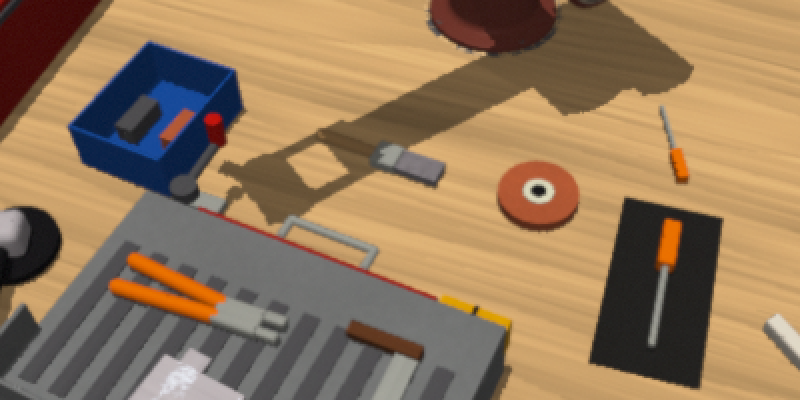

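```bash
python3 - <<'E'
from h import *
w=np.load('v0.npz')['ws']
def f(w):
    B=(w-BO)@np.array([BX,BY,[0,0,1]]).T
    m=(abs(B[...,1])<.05)&(B[...,2]>.07)&(B[...,2]<.084)&(B[...,0]>-.25)&(B[...,0]<-.04);print(m.sum(),np.round(np.percentile(B[m],[5,50,95],axis=0),4).tolist())
    k=(B[...,0]<-.02)&(B[...,0]>-.16)&(B[...,1]<-.17)&(B[...,1]>-.33)&(B[...,2]>.125)&(B[...,2]<.15);print('knob',k.sum(),np.round(np.median(B[k],0),4))
f(w); f(cloud(*shot('scene')[1:]))
E
```

```text
168 [[-0.0632, -0.0442, 0.0717], [-0.0577, -0.0001, 0.078], [-0.0542, 0.0447, 0.0815]]
knob 85 [-0.1175 -0.1976  0.1409]
168 [[-0.0641, -0.0444, 0.0728], [-0.0577, 0.0009, 0.078], [-0.054, 0.0449, 0.0812]]
knob 87 [-0.1169 -0.2002  0.1407]
```

Drawer and cam match their initial latched and locked readings, both offcuts are in the bin, and the key is on its mat.

```bash
python3 -c "
from plant import job_done
print(job_done())"
```

```text
the job is handed in; nothing more can be done
None
```

I handed the job in; the judge returned no verdict. The final images show the drawer empty, closed and latched, the cam lever locked, both offcuts (tube and flat) in the blue bin, and the key back on its mat.

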